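# Load the brick-slip marking sled and index it under the laser

### The job

Clear the brick offcut out of the sled's way into the black scrap tray, then pull the red plunger knob, move the sled on to the green-dot hole and let the pin snap in. There, lay all the loose brick slips flat side by side on the sled, pushed square and flush into its blue fence corner: one end of every slip against the end fence, the first slip's long side against the back fence and each further slip tight against the one before, in any colour order. Then index the loaded sled on to the red-dot hole with the pin fully home and the slips still flush, and leave the marker pen where it lies.

Things in the scene. Friction and masses are not known exactly. Their poses are not given: they have to be found in the camera images.
- jig: Fixed marking jig: wooden board, x -175 to 150, y -165 to 165 mm, 18 mm thick, yellow laser block (36 x 50 mm, top 68 mm above bench) on its far edge. Origin on its underside; x away from the robot, y left along the sled's travel. Steel index bar on its near edge at x = -150 mm, 24 mm wide, top 30 mm above bench, holes at y = -115 (white dot, start), -65 (green dot), -15 mm (red dot)
- sled (a joint): Sled's travel along the jig's +y, m: 0 at start, 0.050 at the green-dot hole, 0.100 at the red-dot; about 2 N friction, 1 mm play of the pin in a hole; locked unless the plunger is pulled. Aluminium plate 225 (x) x 160 (y) mm, top 31 mm above bench, two blue fences standing 24 mm over it: back fence on the far (+x) edge, end fence on the right (-y) edge. Things on the board left of it block it
- nest_corner (a point): Inner corner of the two blue fences at the sled's top surface; axes as the jig's; moves with the sled. Back fence face: x = 0; end fence face: y = 0. The plate runs 215 mm to -x and 145 mm to +y. A flush slip lies with its long side along y, its centre at y = 57.5 mm and x = -22.5 mm (second -67.5, third -112.5, fourth -157.5)
- plunger (a joint): Height of the spring plunger, m: 0 fully home (pin 10 mm deep), 0.010 when the pin rides on the index bar, 0.016 fully pulled. Pull straight up at least 11 mm to free the sled; the spring pulls down with 5 N at home, 9 N fully up. The tip is round: let go within about 3 mm of a hole, it snaps in by itself
- knob_grip (a point): Centre of the red plunger knob, an upright cylinder 25 mm in diameter, 26 mm high; this point is 73 mm above the bench when home. Below it a barrel 18 mm in diameter, top 53 mm above the bench, on a blue bracket at the sled's near side. Moves with sled and plunger; axes as the jig's
- place_1 (a point): Where the centre of the underside of slip number 1, counted from the back fence, lies when flush, on the sled's top; moves with the sled, axes as the jig's
- place_2 (a point): Where the centre of the underside of slip number 2, counted from the back fence, lies when flush, on the sled's top; moves with the sled, axes as the jig's
- place_3 (a point): Where the centre of the underside of slip number 3, counted from the back fence, lies when flush, on the sled's top; moves with the sled, axes as the jig's
- place_4 (a point): Where the centre of the underside of slip number 4, counted from the back fence, lies when flush, on the sled's top; moves with the sled, axes as the jig's
- green_hole (a point): Mouth of the green-dot (loading) hole, on the bar's top, 30 mm above the bench
- red_hole (a point): Mouth of the red-dot (marking) hole, on the bar's top
- offcut: Loose brick offcut, pale salmon pink, 45 (x) x 50 (y) x 35 mm high, 0.15 kg, on the jig's base board just left of the sled. Origin: centre of its underside
- scrap_tray: Black open tray, fixed, 160 (x) x 130 (y) mm, 45 mm high, walls and floor about 4 mm. Origin: centre of its underside
- slip_red: Loose brick slip, dark red, 115 (x) x 45 (y) x 20 mm, about 0.2 kg, flat on the bench to the left; may be absent. Origin: centre of the face it lies on, z up
- slip_grey: Loose brick slip, anthracite, 115 (x) x 45 (y) x 20 mm, about 0.2 kg, flat on the bench to the left; may be absent. Origin: centre of the face it lies on, z up
- slip_cream: Loose brick slip, cream, 115 (x) x 45 (y) x 20 mm, about 0.2 kg, flat on the bench to the left; may be absent. Origin: centre of the face it lies on, z up
- slip_tan: Loose brick slip, ochre brown, 115 (x) x 45 (y) x 20 mm, about 0.2 kg, flat on the bench to the left; may be absent. Origin: centre of the face it lies on, z up
- marker: White and red marker, 130 mm (x) by 13 mm, beyond the slips; leave alone. Origin: centre of its underside

How it is judged:
On the way, in this order (a step that is already met when the one before it is completed fails the run):
1. the offcut lies in the scrap tray, let go (x of offcut in the frame of scrap_tray between -0.076 and 0.076 m and y of offcut in the frame of scrap_tray between -0.061 and 0.061 m and z of offcut in the frame of scrap_tray between -0.005 and 0.04 m and contact force between the fingers and offcut below 0.3 N and linear speed of offcut below 0.03 m/s), for 0.2 s.
2. the sled is at the green-dot hole, pin fully home, knob let go (value of joint sled between 0.047 and 0.053 m and value of joint plunger below 0.003 m and velocity of joint sled between -0.01 and 0.01 m/s and contact force between the fingers and plunger below 0.3 N), for 0.2 s.
3. at the green-dot hole all slips lie flush in the fence corner, let go (all of step 2 and (distance between slip_red and place_1 below 0.004 m or (distance between slip_red and place_2 below 0.0052 m and distance between any of slip_grey, slip_cream, slip_tan and place_1 below 0.008 m) or (distance between slip_red and place_3 below 0.0064 m and distance between any of slip_grey, slip_cream, slip_tan and place_2 below 0.008 m) or (distance between slip_red and place_4 below 0.0076 m and distance between any of slip_grey, slip_cream, slip_tan and place_3 below 0.008 m)) and y of slip_red in the frame of nest_corner between 0.0545 and 0.061 m and z of slip_red in the frame of nest_corner between -0.004 and 0.004 m and angle between the x axis of each of slip_red, slip_grey, slip_cream, slip_tan and the y axis of nest_corner, either way round below 0.05 rad and linear speed of each of slip_red, slip_grey, slip_cream, slip_tan below 0.02 m/s and contact force between the fingers and slip_red below 0.3 N and (distance between slip_grey and place_1 below 0.004 m or (distance between slip_grey and place_2 below 0.0052 m and distance between any of slip_red, slip_cream, slip_tan and place_1 below 0.008 m) or (distance between slip_grey and place_3 below 0.0064 m and distance between any of slip_red, slip_cream, slip_tan and place_2 below 0.008 m) or (distance between slip_grey and place_4 below 0.0076 m and distance between any of slip_red, slip_cream, slip_tan and place_3 below 0.008 m)) and y of slip_grey in the frame of nest_corner between 0.0545 and 0.061 m and z of slip_grey in the frame of nest_corner between -0.004 and 0.004 m and contact force between the fingers and slip_grey below 0.3 N and (distance between slip_cream and place_1 below 0.004 m or (distance between slip_cream and place_2 below 0.0052 m and distance between any of slip_red, slip_grey, slip_tan and place_1 below 0.008 m) or (distance between slip_cream and place_3 below 0.0064 m and distance between any of slip_red, slip_grey, slip_tan and place_2 below 0.008 m) or (distance between slip_cream and place_4 below 0.0076 m and distance between any of slip_red, slip_grey, slip_tan and place_3 below 0.008 m)) and y of slip_cream in the frame of nest_corner between 0.0545 and 0.061 m and z of slip_cream in the frame of nest_corner between -0.004 and 0.004 m and contact force between the fingers and slip_cream below 0.3 N and (distance between slip_tan and place_1 below 0.004 m or (distance between slip_tan and place_2 below 0.0052 m and distance between any of slip_red, slip_grey, slip_cream and place_1 below 0.008 m) or (distance between slip_tan and place_3 below 0.0064 m and distance between any of slip_red, slip_grey, slip_cream and place_2 below 0.008 m) or (distance between slip_tan and place_4 below 0.0076 m and distance between any of slip_red, slip_grey, slip_cream and place_3 below 0.008 m)) and y of slip_tan in the frame of nest_corner between 0.0545 and 0.061 m and z of slip_tan in the frame of nest_corner between -0.004 and 0.004 m and contact force between the fingers and slip_tan below 0.3 N), for 0.2 s.
4. the sled is at the red-dot hole, pin fully home, knob let go (value of joint sled between 0.097 and 0.103 m and value of joint plunger below 0.003 m and velocity of joint sled between -0.01 and 0.01 m/s and contact force between the fingers and plunger below 0.3 N), for 0.2 s.
At the end, for the whole second after the job is handed in: Sled within 3 mm of the red-dot hole, plunger within 3 mm of home; every slip flat on the sled, square within 0.05 rad, end gap under 3 mm, within 4 mm of the first place or 5.2, 6.4, 7.6 mm of the second, third, fourth, no place skipped; offcut in the tray; all released, at rest (all of step 1 and all of step 4 and (distance between slip_red and place_1 below 0.004 m or (distance between slip_red and place_2 below 0.0052 m and distance between any of slip_grey, slip_cream, slip_tan and place_1 below 0.008 m) or (distance between slip_red and place_3 below 0.0064 m and distance between any of slip_grey, slip_cream, slip_tan and place_2 below 0.008 m) or (distance between slip_red and place_4 below 0.0076 m and distance between any of slip_grey, slip_cream, slip_tan and place_3 below 0.008 m)) and y of slip_red in the frame of nest_corner between 0.0545 and 0.061 m and z of slip_red in the frame of nest_corner between -0.004 and 0.004 m and angle between the x axis of each of slip_red, slip_grey, slip_cream, slip_tan and the y axis of nest_corner, either way round below 0.05 rad and linear speed of each of slip_red, slip_grey, slip_cream, slip_tan below 0.02 m/s and contact force between the fingers and slip_red below 0.3 N and (distance between slip_grey and place_1 below 0.004 m or (distance between slip_grey and place_2 below 0.0052 m and distance between any of slip_red, slip_cream, slip_tan and place_1 below 0.008 m) or (distance between slip_grey and place_3 below 0.0064 m and distance between any of slip_red, slip_cream, slip_tan and place_2 below 0.008 m) or (distance between slip_grey and place_4 below 0.0076 m and distance between any of slip_red, slip_cream, slip_tan and place_3 below 0.008 m)) and y of slip_grey in the frame of nest_corner between 0.0545 and 0.061 m and z of slip_grey in the frame of nest_corner between -0.004 and 0.004 m and contact force between the fingers and slip_grey below 0.3 N and (distance between slip_cream and place_1 below 0.004 m or (distance between slip_cream and place_2 below 0.0052 m and distance between any of slip_red, slip_grey, slip_tan and place_1 below 0.008 m) or (distance between slip_cream and place_3 below 0.0064 m and distance between any of slip_red, slip_grey, slip_tan and place_2 below 0.008 m) or (distance between slip_cream and place_4 below 0.0076 m and distance between any of slip_red, slip_grey, slip_tan and place_3 below 0.008 m)) and y of slip_cream in the frame of nest_corner between 0.0545 and 0.061 m and z of slip_cream in the frame of nest_corner between -0.004 and 0.004 m and contact force between the fingers and slip_cream below 0.3 N and (distance between slip_tan and place_1 below 0.004 m or (distance between slip_tan and place_2 below 0.0052 m and distance between any of slip_red, slip_grey, slip_cream and place_1 below 0.008 m) or (distance between slip_tan and place_3 below 0.0064 m and distance between any of slip_red, slip_grey, slip_cream and place_2 below 0.008 m) or (distance between slip_tan and place_4 below 0.0076 m and distance between any of slip_red, slip_grey, slip_cream and place_3 below 0.008 m)) and y of slip_tan in the frame of nest_corner between 0.0545 and 0.061 m and z of slip_tan in the frame of nest_corner between -0.004 and 0.004 m and contact force between the fingers and slip_tan below 0.3 N); the robot touches nothing.
It fails at once if the marker is moved by more than 4 cm (distance of marker from where it was at the start of the episode above 0.04 m).
Of slip_red, slip_grey, slip_cream, slip_tan only 3 to 4 are there at a start; the rules pass over those that are not, and their reading is None.
At some moment in a run one of slip_red, slip_grey, slip_cream, slip_tan, offcut may be knocked a few centimetres aside while the robot is not near it.
Once in a run the grip may slacken for a moment while it holds something.
It also fails if it takes over 210 s, if anything falls off the work surface, if the arm or the gripper's body presses on something with over 40 N, if the wrist force passes 120 N, or if a joint passes its speed limit or range.

### The arm

A 7-joint arm with a two-finger parallel gripper is mounted at the origin on the work surface. World frame = base frame: x ahead of the robot, y to its left, z up, the work surface at z = 0. Lengths are in m, angles in rad, forces in N, time in s.
With the tool pointing down it reaches from about 0.425 to 0.95 m from the base axis. Payload 4.7 kg.
Tool frame: the origin (TCP) lies on the centre line of the jaws, within the pads' length; the fingertips stand 11 mm ahead of it and the grasp point (between the pads) lies 8 mm behind it; y points along the fingers, z is the direction in which the jaws open and shut, and the axes are right-handed (so a half turn about y gives the same grasp; the last joint's range is limited). The gripper opens to 85 mm and grips with 20 to 120 N. Pads are 22 mm wide; open, the fingers measure 114 mm over their backs; the gripper's body (76 mm by 85 mm) begins 54 mm behind the grasp point. The pads swing forward as they close: fully open they stand 13 mm farther back than shut.
Start: joints at [-1.221, 0.469, -0.049, 1.532, 0.024, 1.141, -0.082], TCP at [0.25, 0.627, 0.212] pointing down, gripper open.
Joint ranges: [-2.59, 2.59], [-0.33, 1.99], [-1.39, 1.29], [0.1, 2.45], [-1.04, 4.18], [0.21, 1.99], [-2.66, 2.66]. Speed limits (rad/s): [2.57, 2.57, 3.14, 3.14, 3.14, 3.14, 3.14].

### API

Orientations are given as a unit quaternion [x, y, z, w].
In Python, from plant import monitor, imaging, ctrl, boxes_of, trace gives the robot as it stands.
- The arm moves only by the tool step_arm, never from a script. Its argument "commands" is a list of rows, each a list of 3 entries, a list of its own where there are three numbers: the opening, from 0 (shut) to 1 (fully open), then the shift along the tool's x, y, z in m, then the turn about the tool's y in degrees. A call has 1 to 12 rows; each row shifts and turns the commanded pose from where the row before left it, along the tool's axes as they then stand; what a row does not reach is not made up. A row lasts 1/8 s, in which the tool goes at most 62.5 mm and 10.7 degrees, less where a joint would pass 70% of its speed; a pose out of reach is approached as far as the arm can. A call with a gripper value outside its range is refused whole. The fingers move at their own pace and stop on an object; "newtons" is the grip in N (left out, the last holds). Time passes only in rows, so rows that do not move let the fingers close. It gives the time, the measured TCP pose, the force and the opening at its end, in the units of the state.
- monitor.get_obs(): the state, without advancing time (a new reading comes with each control period).
- imaging.grab_frame(name): name is "scene" or "top" or "wrist"; returns the picture (384x512x3 uint8, red, green, blue); there is no depth.
- imaging.camera_params(name): a dict with "mtx" (3x3 intrinsics, pixels), "T" (4x4, takes a point from camera to world coordinates). Camera axes: x right, y up, looking along -z (the intrinsics and any distortion apply to the point x, -y, -z); pixel columns grow to the right and rows downward; lengths in m; the calibration is good to about 2 mm. A picture is of the moment at which its call begins: read the wrist's pose just before it. camera_params takes no time and is no camera call; for the wrist camera it gives the pose at the moment of the call.
- ctrl.hand_in(): hands the job in, once; it reports no verdict.
Trained networks look in the newest picture that a camera, given by its name, has taken for a name from the list of things; names that differ only in an ending like _2 or _b are one class to them, and where a whole thing is asked for, a point or a joint stands for the part that bears it (a point fixed in the world has none). Each returns a list of dicts, best first, with "confidence" (0 to 1); they miss things now and then, are a little off and sometimes report something else, mostly with a low value. They report only what shows in the picture. A call takes as long as a camera call.
- boxes_of(target, camera): "uv" ([column, row] in pixels, amid what is visible of it).
- trace(target, camera): "region" (384x512 bool, what is visible of it) and "uv" ([column, row] in pixels, amid what is visible of it).
The state is a dict: "time": time; "joint_positions": joint angles; "qvel": joint speeds; "effort": joint torques, N m; "position": TCP position; "orientation": TCP orientation; "ft_force": force on the tool from outside, world axes, zero at the start; "wrist_torque": the same for the moment, N m; "gripper_width": opening from 0.0 (shut) to 1.0 (fully open).
Only numpy, scipy, OpenCV 4.12 (cv2) and the standard library are available. Lean on these libraries where they do the work, as an engineer would, in place of code of your own. Each camera call takes 0.05 s, during which the arm holds its last target. There are 200 camera calls.

## Working session

There is one attempt and no reset: what is moved stays moved. The work goes in short steps, Python scripts to look and compute and a tool call to move; the robot and the scene stay as the last step left them, time stands still between calls to the robot, and variables do not carry over. Pictures are saved under pics/ and viewed, about 12 in all and at most 16, crops included, and the job is handed in when it is done.

Besides the shell and the picture viewer there is one more tool, called as name([rows], argument=value, ...), one row to a line, values as JSON. step_arm: Moves the arm, as the interface text tells. Its arguments: {"type":"object","properties":{"commands":{"type":"array"},"newtons":{"type":"number"}},"required":["commands"]}

```bash
mkdir -p pics; ls; cat > h.py <<'E'
import numpy as np, cv2
from scipy.spatial.transform import Rotation as R
from plant import monitor, imaging, ctrl, boxes_of, trace
def snap(cam,fn=None):
    im=imaging.grab_frame(cam)
    if fn: cv2.imwrite('pics/'+fn,cv2.cvtColor(im,cv2.COLOR_RGB2BGR))
    return im, imaging.camera_params(cam)
def ray2z(p,uv,z):
    K=np.array(p['mtx']);T=np.array(p['T'])
    uv=np.atleast_2d(np.asarray(uv,float))
    d=np.c_[uv,np.ones(len(uv))]@np.linalg.inv(K).T
    d[:,1:]*=-1
    d=d@T[:3,:3].T
    o=T[:3,3]
    return o+d*((z-o[2])/d[:,2])[:,None]
def proj(p,X):
    K=np.array(p['mtx']);T=np.array(p['T'])
    c=(np.atleast_2d(X)-T[:3,3])@T[:3,:3]; c=c*[1,-1,-1]
    q=c@K.T; return q[:,:2]/q[:,2:]
def rect(p,region,z):
    cs,_=cv2.findContours(region.astype(np.uint8),cv2.RETR_EXTERNAL,cv2.CHAIN_APPROX_NONE)
    c=max(cs,key=cv2.contourArea)[:,0,:]
    w=ray2z(p,c,z)[:,:2]
    (cx,cy),(a,b),t=cv2.minAreaRect((w*1000).astype(np.float32))
    if a<b: a,b,t=b,a,t+90
    return cx,cy,a,b,(t+90)%180-90
def st():
    o=monitor.get_obs(); print('t',round(o['time'],2),'p',np.round(o['position'],4),'f',np.round(o['ft_force'],1),'g',round(o['gripper_width'],3))
    M=R.from_quat(o['orientation']).as_matrix(); print('toolx',M[:,0].round(3),'y',M[:,1].round(3),'z',M[:,2].round(3))
    return o
E
python3 - <<'E'
from h import *
st()
for c in ['top','scene']:
    im,p=snap(c,c+'0.png'); print(c,np.array(p['mtx']).round(1).tolist(),np.array(p['T']).round(3).tolist(),[k for k in p])
    for n,z in [('slip_red',.02),('slip_grey',.02),('slip_cream',.02),('slip_tan',.02),('offcut',.053),('scrap_tray',.045),('knob_grip',.086),('sled',.031),('jig',.018),('marker',.013)]:
        for d in trace(n,c)[:2]:
            print(n,round(d['confidence'],2),np.round(d['uv']),np.round(ray2z(p,d['uv'],z)[0],3),np.round(rect(p,d['region'],z),1))
E
```

```text
pics
t 0.0 p [0.2493 0.6266 0.2106] f [-0.3 -0.1 -0.5] g 0.999
toolx [ 0.929 -0.37   0.   ] y [-0.001 -0.002 -1.   ] z [ 0.37   0.929 -0.002]
top [[432.6, 0.0, 250.4], [0.0, 432.6, 191.3], [0.0, 0.0, 1.0]] [[-0.013, 0.996, -0.087, 0.485], [-1.0, -0.013, -0.003, -0.038], [-0.004, 0.087, 0.996, 1.186], [0.0, 0.0, 0.0, 1.0]] ['mtx', 'T']
slip_red 0.57 [157. 196.] [0.578 0.217 0.02 ] [571.9 213.4 117.2  50.3   6.1]
slip_grey 0.8 [149. 252.] [0.428 0.239 0.02 ] [428.  241.9 115.1  50.6   7. ]
slip_grey 0.48 [102. 201.] [0.567 0.367 0.02 ] [568.4 378.7 116.5  54.4  -0.8]
slip_cream 0.77 [103. 250.] [0.436 0.361 0.02 ] [433.9 358.9 116.2  52.6  -3.6]
slip_tan 0.93 [100. 200.] [0.571 0.373 0.02 ] [570.  380.  114.2  50.7  -1.9]
offcut 0.69 [256. 185.] [ 0.601 -0.051  0.053] [602.6 -48.8  50.3  50.   -0.7]
offcut 0.66 [400. 225.] [ 0.492 -0.425  0.053] [ 488.4 -421.8  160.3  142.1    1. ]
scrap_tray 0.6 [398. 227.] [ 0.485 -0.421  0.045] [ 4.887e+02 -4.233e+02  1.617e+02  1.446e+02  4.000e-01]
scrap_tray 0.15 [160. 196.] [0.575 0.205 0.045] [567.4 207.5 115.6  51.    8. ]
knob_grip 0.54 [325.
[... 940 characters left out ...]
9  0.053] [ 588.  -108.3  369.8  329.5   -7. ]
offcut 0.63 [246. 192.] [ 0.613 -0.049  0.053] [616.1 -43.4  60.6  45.7  11. ]
scrap_tray 0.59 [145. 152.] [ 0.511 -0.41   0.045] [ 503.8 -417.6  186.3  147.1    1.7]
knob_grip 0.52 [208. 138.] [ 0.447 -0.209  0.086] [ 440.9 -212.8   41.6   22.9   14.7]
knob_grip 0.39 [225. 193.] [ 0.655 -0.103  0.086] [ 614.6 -100.1  356.4  314.5   -7.5]
sled 0.58 [205. 182.] [ 0.586 -0.185  0.031] [ 539.6 -188.2  332.4  177.5   -6.4]
sled 0.41 [344. 172.] [0.457 0.243 0.031] [445.5 242.1 127.5  45.8   4.1]
jig 0.63 [225. 191.] [ 0.598 -0.119  0.018] [ 562.4 -114.7  381.3  338.5   -7.1]
marker 0.72 [334. 250.] [0.736 0.233 0.013] [728.9 234.1 131.2  12.2  -6.2]
```

```bash
python3 - <<'E'
import cv2
a=cv2.imread('pics/top0.png'); cv2.imwrite('pics/v1.png',cv2.resize(a[90:340,60:480],(800,476),interpolation=cv2.INTER_CUBIC))
E
```

```text
(no output)
```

View pics/v1.png

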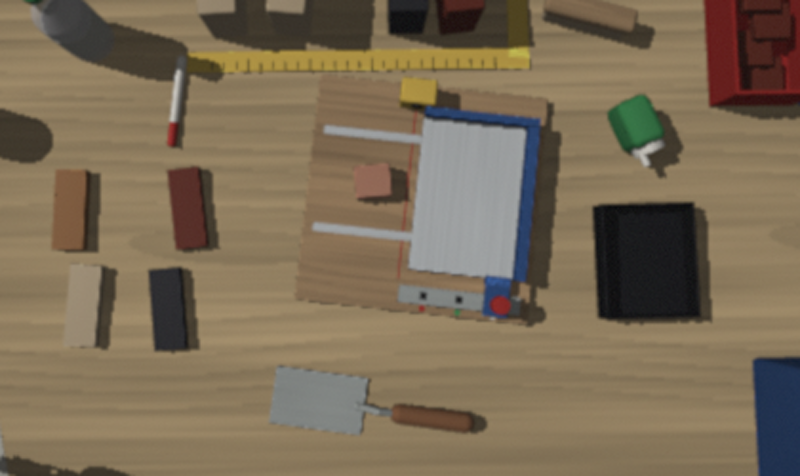

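The view shows all four slips on the left (tan 70,210; red 188,208; cream 85,305; grey 170,310), the offcut at (373,182), the knob at (500,305), the tray at (650,260) and the marker at (177,100). The jig yaw is about -7°.

```bash
cat >> h.py <<'E'
def plan(tgt,yaw,g=1.0,n=None):
    o=monitor.get_obs(); p=np.array(o['position']); M=R.from_quat(o['orientation']).as_matrix()
    y0=np.degrees(np.arctan2(M[1,0],M[0,0])); dt=(y0-yaw+180)%360-180
    d=np.array(tgt)-p
    n=n or int(max(np.ceil(np.linalg.norm(d)/.06),np.ceil(abs(dt)/10),1))
    rows=[]
    for i in range(n):
        Y=np.radians(y0-dt*i/n); c,s=np.cos(Y),np.sin(Y)
        x=np.array([c,s,0]); z=np.array([-s,c,0])
        v=d/n; rows.append([g,[round(float(v@x),4),round(float(-v[2]),4),round(float(v@z),4)],round(dt/n,2)])
    print('yaw',round(y0,2),'n',n); print(str(rows).replace(' ',''))
E
python3 -c "
from h import *
plan([.56,-.05,.25],-97)"
```

```text
yaw -21.7 n 13
[[1.0,[0.0414,-0.0029,-0.0396],np.float64(5.79)],[1.0,[0.0452,-0.0029,-0.0352],np.float64(5.79)],[1.0,[0.0486,-0.0029,-0.0304],np.float64(5.79)],[1.0,[0.0514,-0.0029,-0.0254],np.float64(5.79)],[1.0,[0.0537,-0.0029,-0.0201],np.float64(5.79)],[1.0,[0.0554,-0.0029,-0.0146],np.float64(5.79)],[1.0,[0.0566,-0.0029,-0.0089],np.float64(5.79)],[1.0,[0.0572,-0.0029,-0.0031],np.float64(5.79)],[1.0,[0.0572,-0.0029,0.0027],np.float64(5.79)],[1.0,[0.0567,-0.0029,0.0084],np.float64(5.79)],[1.0,[0.0555,-0.0029,0.0141],np.float64(5.79)],[1.0,[0.0538,-0.0029,0.0196],np.float64(5.79)],[1.0,[0.0516,-0.0029,0.025],np.float64(5.79)]]
```

step_arm([
  [1, [0.041, -0.003, -0.04], 5.8],
  [1, [0.045, -0.003, -0.035], 5.8],
  [1, [0.049, -0.003, -0.03], 5.8],
  [1, [0.051, -0.003, -0.025], 5.8],
  [1, [0.054, -0.003, -0.02], 5.8],
  [1, [0.055, -0.003, -0.015], 5.8],
  [1, [0.057, -0.003, -0.009], 5.8],
  [1, [0.057, -0.003, -0.003], 5.8],
  [1, [0.057, -0.003, 0.003], 5.8],
  [1, [0.057, -0.003, 0.008], 5.8],
  [1, [0.055, -0.003, 0.014], 5.8],
  [1, [0.054, -0.003, 0.02], 5.8],
])

```text
time: 2.6
position: [0.536, 0.0011, 0.2482]
orientation: [0.493, -0.506, 0.506, -0.494]
ft_force: [1.8, -0.5, 0.2]
gripper_width: 0.999
```

step_arm([
  [1, [0.051, -0.003, 0.025], 5.7],
  [1, [0, 0, 0], 0],
  [1, [0, 0, 0], 0],
])

```text
time: 2.98
position: [0.559, -0.0482, 0.2504]
orientation: [-0.469, 0.53, -0.529, 0.469]
ft_force: [-1.1, 0.4, 1.1]
gripper_width: 1.0
```

```bash
cat >> h.py <<'E'
import sys
E
python3 - <<'E'
from h import *
st()
im,p=snap('wrist','w1.png'); print(np.array(p['mtx']).round(1).tolist(),np.array(p['T']).round(3).tolist())
for n,z in [('offcut',.053),('knob_grip',.086),('sled',.031)]:
    for d in trace(n,'wrist')[:2]:
        print(n,round(d['confidence'],2),np.round(d['uv']),np.round(ray2z(p,d['uv'],z)[0],3),np.round(rect(p,d['region'],z),1))
E
```

```text
t 2.98 p [ 0.559  -0.0482  0.2504] f [-1.1  0.4  1.1] g 1.0
toolx [-0.121 -0.993 -0.001] y [-0.001  0.001 -1.   ] z [ 0.993 -0.121 -0.001]
[[282.6, 0.0, 258.0], [0.0, 282.6, 188.5], [0.0, 0.0, 1.0]] [[0.993, 0.115, 0.032, 0.567], [-0.12, 0.957, 0.264, 0.019], [-0.001, -0.266, 0.964, 0.413], [0.0, 0.0, 0.0, 1.0]]
offcut 0.61 [290. 160.] [ 0.601 -0.047  0.053] [601.1 -46.7  53.7  46.4 -84.7]
knob_grip 0.8 [180. 299.] [ 0.433 -0.212  0.086] [ 434.8 -209.3   44.2   25.4   55.9]
sled 0.71 [275. 255.] [ 0.567 -0.193  0.031] [ 553.6 -194.6  303.4  182.    -6.9]
```

View pics/w1.png

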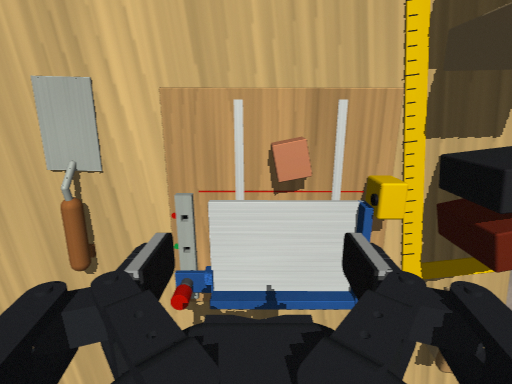

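Wrist view: the offcut is at (290,160), turned about 12° from the jig. The sled, the knob (180,299) and the index bar (185,230) are square to the tool. Next I grasp the offcut.

```bash
python3 -c "
from h import *
plan([.603,-.048,.12],-84.7,n=4)"
```

```text
yaw -96.83 n 4
[[1.0,[-0.0011,0.0327,0.011],np.float64(-3.03)],[1.0,[-0.0005,0.0327,0.011],np.float64(-3.03)],[1.0,[0.0001,0.0327,0.011],np.float64(-3.03)],[1.0,[0.0006,0.0327,0.011],np.float64(-3.03)]]
```

step_arm([
  [1, [-0.001, 0.033, 0.011], -3],
  [1, [-0.0005, 0.033, 0.011], -3],
  [1, [0, 0.033, 0.011], -3],
  [1, [0.0005, 0.032, 0.011], -3],
  [1, [0, 0.03, 0], 0],
  [1, [0, 0.03, 0], 0],
  [1, [0, 0.027, 0], 0],
  [1, [0, 0, 0], 0],
  [0, [0, 0, 0], 0],
  [0, [0, 0, 0], 0],
  [0, [0, 0, 0], 0],
  [0, [0, 0, 0], 0],
], newtons=40)

```text
time: 4.68
position: [0.6036, -0.05, 0.0338]
orientation: [-0.521, 0.478, -0.478, 0.522]
ft_force: [-2.0, -0.6, 5.2]
gripper_width: 0.147
```

step_arm([
  [0, [0, 0, 0], 0],
  [0, [0, 0, 0], 0],
  [0, [0, -0.03, 0], 0],
  [0, [0, -0.05, 0], 0],
  [0, [0, -0.05, 0], 0],
  [0, [0, 0, 0], 0],
])

```text
time: 5.42
position: [0.6062, -0.0504, 0.167]
orientation: [-0.519, 0.475, -0.48, 0.524]
ft_force: [-0.2, -0.8, -0.8]
gripper_width: -0.003
```

```bash
python3 -c "
from h import *
st()
plan([.488,-.422,.16],-84.7)"
```

```text
t 5.42 p [ 0.6062 -0.0504  0.167 ] f [-0.2 -0.8 -0.8] g -0.003
toolx [ 0.087 -0.996  0.   ] y [ 0.009  0.    -1.   ] z [0.996 0.087 0.009]
yaw -85.01 n 7
[[1.0,[0.0514,0.001,-0.0214],np.float64(-0.04)],[1.0,[0.0514,0.001,-0.0215],np.float64(-0.04)],[1.0,[0.0514,0.001,-0.0215],np.float64(-0.04)],[1.0,[0.0514,0.001,-0.0216],np.float64(-0.04)],[1.0,[0.0513,0.001,-0.0216],np.float64(-0.04)],[1.0,[0.0513,0.001,-0.0216],np.float64(-0.04)],[1.0,[0.0513,0.001,-0.0217],np.float64(-0.04)]]
```

The gripper shut fully, so I missed it. I'll look.

```bash
python3 - <<'E'
from h import *
im,p=snap('top','t2.png')
for d in trace('offcut','top')[:2]: print(round(d['confidence'],2),np.round(d['uv']),np.round(rect(p,d['region'],.053),1))
cv2.imwrite('pics/t2c.png',cv2.resize(cv2.cvtColor(im[110:290,180:420],cv2.COLOR_RGB2BGR),None,fx=2.5,fy=2.5))
im,p=snap('wrist','w2.png')
for d in trace('offcut','wrist')[:2]: print(round(d['confidence'],2),np.round(d['uv']),np.round(rect(p,d['region'],.053),1))
cv2.imwrite('pics/w2c.png',np.hstack([cv2.resize(cv2.imread('pics/w2.png'),(400,300)),cv2.resize(cv2.imread('pics/t2c.png'),(400,300))]))
E
```

```text
0.8 [256. 176.] [600.6 -46.6  55.2  46.1 -83.8]
```

View pics/w2c.png

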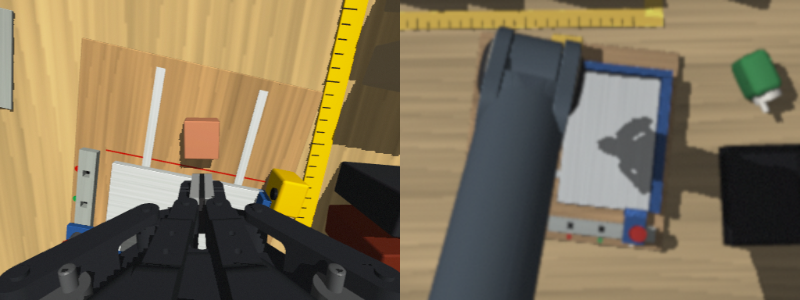

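```bash
python3 - <<'E'
from h import *
o=st(); p=imaging.camera_params('wrist'); P=np.array(o['position']);M=R.from_quat(o['orientation']).as_matrix()
print(np.array(p['T']).round(3).tolist())
for k in [0,.011,.05,.1,.114]: print(k,proj(p,P+M[:,1]*k).round(0))
im,p=snap('wrist','w3.png')
for z in (.018,.035,.053):
  for d in trace('offcut','wrist')[:1]: print(z,np.round(d['uv']),np.round(rect(p,d['region'],z),1))
for z in (.018,.035,.053):
  for d in trace('offcut','scene')[:1]: pass
im,p=snap('scene','s3.png')
for z in (.018,.035,.053):
  for d in trace('offcut','scene')[:2]: print(z,d['confidence'],np.round(d['uv']),np.round(rect(p,d['region'],z),1))
cv2.imwrite('pics/s3c.png',cv2.resize(cv2.imread('pics/s3.png')[120:280,130:340],None,fx=3.5,fy=3.5))
E
```

```text
t 5.62 p [ 0.6022 -0.0496  0.1612] f [-0.9  0.5 -0.9] g -0.003
toolx [ 0.087 -0.996 -0.   ] y [-0.003  0.    -1.   ] z [ 0.996  0.087 -0.003]
[[0.996, -0.084, -0.021, 0.597], [0.087, 0.96, 0.266, 0.017], [-0.002, -0.266, 0.964, 0.324], [0.0, 0.0, 0.0, 1.0]]
0 [[258. 222.]]
0.011 [[258. 216.]]
0.05 [[258. 198.]]
0.1 [[258. 182.]]
0.114 [[258. 179.]]
0.018 [257. 179.] [602.4 -55.6  60.5  52.6 -85. ]
0.035 [257. 179.] [602.1 -51.6  57.2  49.7 -85. ]
0.053 [257. 179.] [601.8 -47.3  53.6  46.6 -85. ]
0.018 0.78 [246. 191.] [588.6 -49.1  66.9  53.5  10.9]
0.035 0.78 [246. 191.] [601.  -46.5  65.8  52.7  10.9]
0.053 0.78 [246. 191.] [614.2 -43.7  64.6  51.7  10.9]
```

View pics/s3c.png

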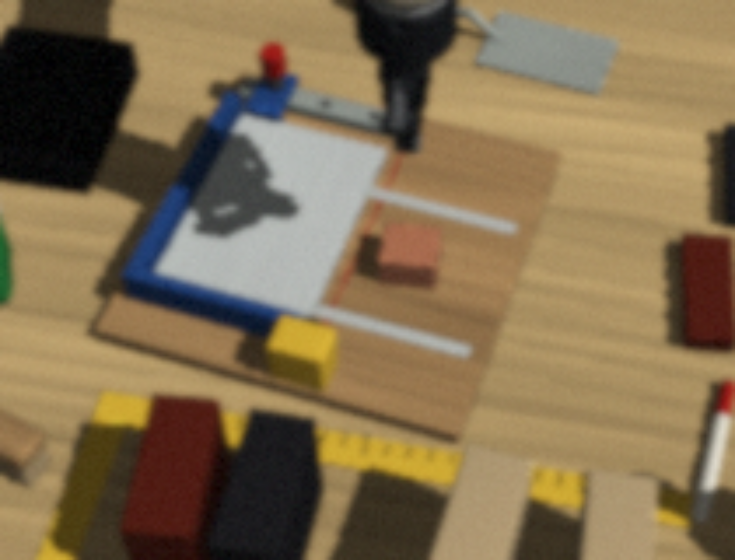

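The offcut is still at (0.601,-0.048) and has not moved. I'll retry in stages and read the opening as it closes.

```bash
python3 -c "
from h import *
st();plan([.602,-.048,.10],-84.7,n=3)"
```

```text
t 6.17 p [ 0.6033 -0.0499  0.1626] f [-0.4  0.2 -0. ] g 0.003
toolx [ 0.087 -0.996 -0.   ] y [-0.  0. -1.] z [ 0.996  0.087 -0.   ]
yaw -85.0 n 3
[[1.0,[-0.0007,0.0209,-0.0004],np.float64(-0.1)],[1.0,[-0.0007,0.0209,-0.0004],np.float64(-0.1)],[1.0,[-0.0007,0.0209,-0.0004],np.float64(-0.1)]]
```

step_arm([
  [1, [0, 0, 0], 0],
  [1, [0, 0, 0], 0],
  [1, [0, 0, 0], 0],
  [1, [-0.001, 0.02, 0], 0],
  [1, [-0.001, 0.02, 0], 0],
  [1, [0, 0.022, 0], 0],
  [1, [0, 0.03, 0], 0],
  [1, [0, 0.025, 0], 0],
  [1, [0, 0.013, 0], 0],
  [1, [0, 0, 0], 0],
  [1, [0, 0, 0], 0],
  [1, [0, 0, 0], 0],
])

```text
time: 7.68
position: [0.6039, -0.048, 0.0338]
orientation: [-0.521, 0.477, -0.478, 0.522]
ft_force: [0.3, -0.1, 0.4]
gripper_width: 0.998
```

step_arm([
  [0.4, [0, 0, 0], 0],
  [0.4, [0, 0, 0], 0],
  [0.4, [0, 0, 0], 0],
  [0.4, [0, 0, 0], 0],
  [0.4, [0, 0, 0], 0],
])

```text
time: 8.3
position: [0.6031, -0.0479, 0.0327]
orientation: [-0.521, 0.478, -0.478, 0.521]
ft_force: [-0.9, 0.6, -0.0]
gripper_width: 0.397
```

```bash
python3 - <<'E'
from h import *
st(); im,p=snap('wrist','w4.png')
E
```

```text
t 8.3 p [ 0.6031 -0.0479  0.0327] f [-0.9  0.6 -0. ] g 0.397
toolx [ 0.087 -0.996 -0.   ] y [-0.  0. -1.] z [ 0.996  0.087 -0.   ]
```

View pics/w4.png

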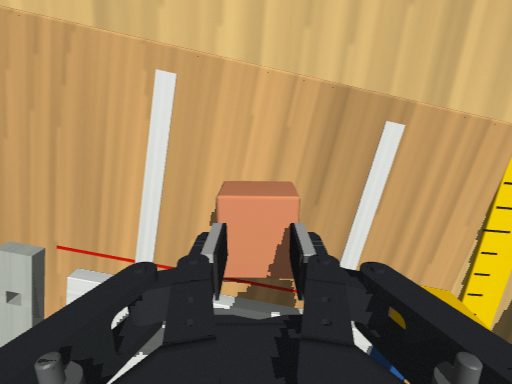

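```bash
python3 - <<'E'
from h import *
o=monitor.get_obs(); p=imaging.camera_params('wrist')
for y in(-.023,-.073):
  for z in (.018,.053): print(y,z,proj(p,[[.579,y,z],[.625,y,z]]).round(0).tolist())
P=np.array(o['position'])
for k in (.011,-.01,-.03,-.06): print('tool',k,proj(p,P+[[-.017,0,-k],[.017,0,-k],[-.0225,.011,-k],[.0225,.011,-k]]).round(0).tolist())
im=cv2.imread('pics/w4.png'); cv2.imwrite('pics/w4c.png',cv2.resize(im[170:310,180:340],None,fx=5,fy=4.2,interpolation=cv2.INTER_CUBIC))
E
```

```text
-0.023 0.018 [[224.0, 175.0], [295.0, 181.0]]
-0.023 0.053 [[216.0, 189.0], [303.0, 197.0]]
-0.073 0.018 [[220.0, 245.0], [286.0, 250.0]]
-0.073 0.053 [[212.0, 273.0], [292.0, 279.0]]
tool 0.011 [[232.0, 214.0], [284.0, 218.0], [225.0, 197.0], [294.0, 203.0]]
tool -0.01 [[229.0, 226.0], [287.0, 231.0], [221.0, 208.0], [299.0, 214.0]]
tool -0.03 [[225.0, 242.0], [291.0, 247.0], [216.0, 221.0], [304.0, 228.0]]
tool -0.06 [[217.0, 274.0], [299.0, 281.0], [205.0, 249.0], [316.0, 258.0]]
```

View pics/w4c.png

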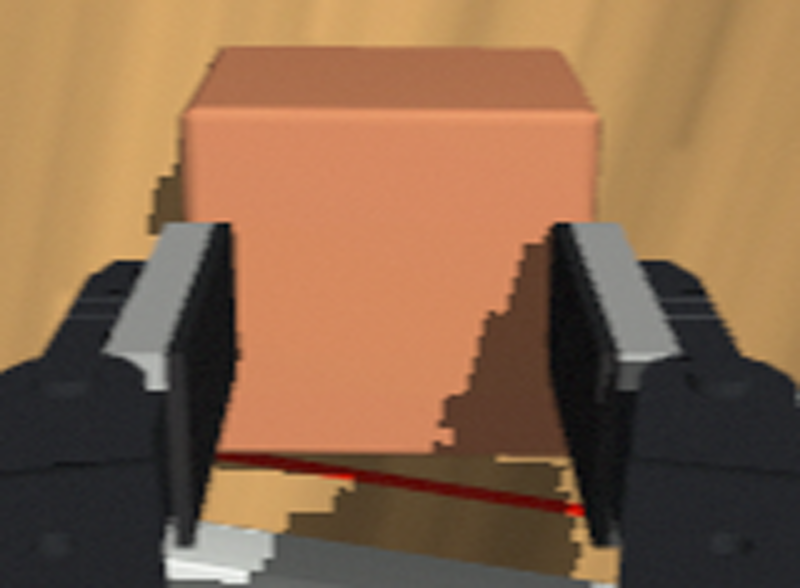

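The crop shows the pads (226,224 / 290,224) hovering above the offcut's top face. The pad gap and width in pixels put the tips at z ≈ 0.06, about 38 mm higher than the documented tool frame implies. I'll open a little and lower carefully, watching the force.

step_arm([
  [0.8, [0, 0, 0], 0],
  [0.8, [0, 0, 0], 0],
  [0.8, [0, 0, 0], 0],
  [0.8, [0, 0.01, -0.001], 0],
  [0.8, [0, 0.01, 0], 0],
  [0.8, [0, 0.007, 0], 0],
  [0.8, [0, 0, 0], 0],
])

```text
time: 9.22
position: [0.6014, -0.048, 0.0047]
orientation: [0.522, -0.478, 0.477, -0.521]
ft_force: [-0.2, 0.5, 0.0]
gripper_width: 0.802
```

step_arm([
  [0, [0, 0, 0], 0],
  [0, [0, 0, 0], 0],
  [0, [0, 0, 0], 0],
  [0, [0, 0, 0], 0],
  [0, [0, 0, 0], 0],
  [0, [0, 0, 0], 0],
])

```text
time: 9.98
position: [0.6025, -0.0481, 0.0061]
orientation: [-0.521, 0.478, -0.478, 0.522]
ft_force: [-0.5, 0.5, 4.2]
gripper_width: 0.52
```

Gripped at 44 mm. I'm lifting and carrying it to the tray.

step_arm([
  [0, [0, -0.03, 0], 0],
  [0, [0, -0.05, 0], 0],
  [0, [0, -0.05, 0], 0],
  [0, [0.051, 0, -0.021], 0],
  [0, [0.051, 0, -0.021], 0],
  [0, [0.051, 0, -0.021], 0],
  [0, [0.051, 0, -0.021], 0],
  [0, [0.051, 0, -0.021], 0],
  [0, [0.051, 0, -0.021], 0],
  [0, [0.051, 0, -0.021], 0],
  [0, [0.015, 0, 0], 0],
  [0, [0, 0, 0], 0],
], newtons=60)

```text
time: 11.48
position: [0.4875, -0.4315, 0.1347]
orientation: [-0.521, 0.479, -0.478, 0.521]
ft_force: [0.2, 0.1, -1.0]
gripper_width: 0.516
```

```bash
python3 - <<'E'
from h import *
st(); im,p=snap('top','t5.png')
d=trace('offcut','top')
for e in d[:2]: print(round(e['confidence'],2),np.round(e['uv']))
cv2.imwrite('pics/t5c.png',cv2.resize(im[150:330,300:500,::-1],None,fx=2,fy=2))
plan([.488,-.422,.05],-84.7)
E
```

```text
t 11.47 p [ 0.4875 -0.4315  0.1347] f [ 0.2  0.1 -1. ] g 0.516
toolx [ 0.086 -0.996 -0.001] y [-0.001  0.001 -1.   ] z [ 0.996  0.086 -0.001]
0.86 [414. 229.]
yaw -84.86 n 2
[[1.0,[-0.0035,0.0424,-0.0002],np.float64(-0.08)],[1.0,[-0.0035,0.0424,-0.0002],np.float64(-0.08)]]
```

step_arm([
  [0, [-0.009, 0.04, 0], 0],
  [0, [0, 0.05, 0], 0],
  [0, [0, 0.03, 0], 0],
  [0, [0, 0.013, 0], 0],
  [0, [0, 0, 0], 0],
  [0.85, [0, 0, 0], 0],
  [0.85, [0, 0, 0], 0],
  [0.85, [0, 0, 0], 0],
  [0.85, [0, -0.04, 0], 0],
  [1, [0, -0.06, 0], 0],
  [1, [0, -0.06, 0], 0],
  [1, [0, -0.03, 0], 0],
])

```text
time: 13.08
position: [0.4881, -0.4239, 0.1971]
orientation: [-0.521, 0.476, -0.48, 0.521]
ft_force: [0.2, -0.3, -0.1]
gripper_width: 1.002
```

```bash
python3 - <<'E'
from h import *
st(); im,p=snap('top','t6.png')
for e in trace('offcut','top')[:1]: print(round(e['confidence'],2),np.round(e['uv']),ray2z(p,e['uv'],.039).round(3))
im,p=snap('wrist','w6.png')
for e in trace('offcut','wrist')[:1]: print(round(e['confidence'],2),np.round(e['uv']),ray2z(p,e['uv'],.039).round(3))
# knob target at yaw -97
plan([.432,-.214,.17],-97)
E
```

```text
t 13.07 p [ 0.4881 -0.4239  0.1971] f [ 0.2 -0.3 -0.1] g 1.002
toolx [ 0.087 -0.996  0.004] y [ 0.005 -0.003 -1.   ] z [0.996 0.087 0.005]
0.77 [395. 228.] [[ 0.483 -0.416  0.039]]
0.75 [257. 168.] [[ 0.487 -0.421  0.039]]
yaw -85.01 n 4
[[1.0,[-0.0531,0.0057,-0.0092],np.float64(3.0)],[1.0,[-0.0525,0.0057,-0.012],np.float64(3.0)],[1.0,[-0.0518,0.0057,-0.0147],np.float64(3.0)],[1.0,[-0.051,0.0057,-0.0174],np.float64(3.0)]]
```

View pics/w6.png

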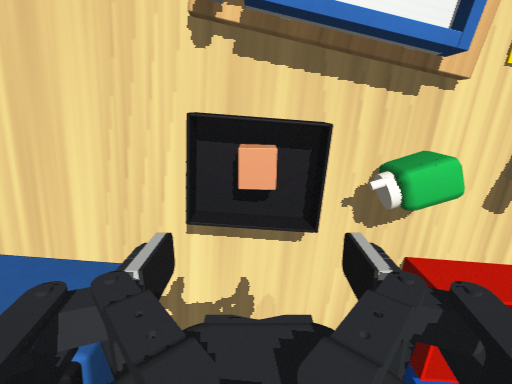

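Offcut is in the tray (257,168). On to the knob.

step_arm([
  [1, [-0.053, 0, -0.009], 3],
  [1, [-0.0525, 0, -0.012], 3],
  [1, [-0.052, 0, -0.015], 3],
  [1, [-0.051, 0, -0.017], 3],
  [1, [0, 0, 0], 0],
  [1, [0, 0, 0], 0],
])

```text
time: 14.02
position: [0.4321, -0.2141, 0.192]
orientation: [-0.469, 0.53, -0.529, 0.468]
ft_force: [0.5, -0.2, 0.5]
gripper_width: 0.995
```

```bash
python3 - <<'E'
from h import *
st(); im,p=snap('wrist','w7.png')
for e in trace('knob_grip','wrist')[:1]:
    print(round(e['confidence'],2),np.round(e['uv']),ray2z(p,e['uv'],.073).round(4)); r=e['region']; ys,xs=np.where(r); print(xs.min(),xs.max(),ys.min(),ys.max())
for e in trace('sled','wrist')[:1]: print(round(e['confidence'],2),np.round(rect(p,e['region'],.031),1))
# red mask for knob
R_=(im[...,0]>120)&(im[...,1]<60)&(im[...,2]<60); n,l,s,c=cv2.connectedComponentsWithStats(R_.astype(np.uint8)); print(s[1:][s[1:,4]>30],c[1:][s[1:,4]>30])
E
```

```text
t 14.03 p [ 0.4321 -0.2141  0.192 ] f [ 0.5 -0.2  0.5] g 0.995
toolx [-0.121 -0.993  0.   ] y [-0.001 -0.    -1.   ] z [ 0.993 -0.121 -0.001]
0.68 [256. 184.] [[ 0.4296 -0.2216  0.073 ]]
244 268 168 194
0.66 [ 566.6 -192.9  302.1  172.1   -7. ]
[[277  45  48   2  52]
 [338  45 117   2 221]
 [467  45  31   2  61]
 [238  79   7   8  43]
 [245 168  24  28 536]] [[300.23076923  45.92307692]
 [398.01357466  45.52941176]
 [482.24590164  45.50819672]
 [240.93023256  82.53488372]
 [256.76119403 182.01492537]]
```

View pics/w7.png

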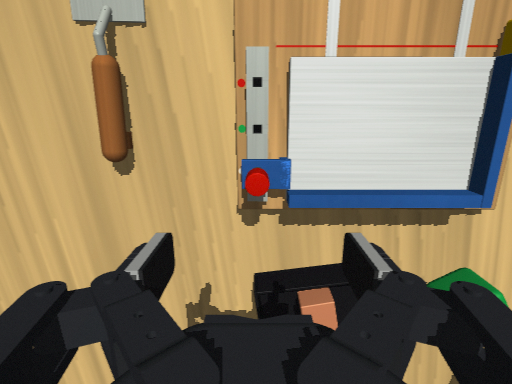

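step_arm([
  [0.6, [0.0025, 0.04, -0.001], 0],
  [0.6, [0, 0.05, 0], 0],
  [0.6, [0, 0.035, 0], 0],
  [0.6, [0, 0.02, 0], 0],
  [0.6, [0, 0.01, 0], 0],
  [0.6, [0, 0, 0], 0],
  [0, [0, 0, 0], 0],
  [0, [0, 0, 0], 0],
  [0, [0, 0, 0], 0],
  [0, [0, 0, 0], 0],
  [0, [0, 0, 0], 0],
], newtons=80)

```text
time: 15.55
position: [0.4305, -0.2166, 0.0388]
orientation: [-0.468, 0.53, -0.529, 0.469]
ft_force: [-4.2, -0.7, 6.5]
gripper_width: 0.266
```

step_arm([
  [0, [0, -0.005, 0], 0],
  [0, [0, -0.005, 0], 0],
  [0, [0, -0.004, 0], 0],
  [0, [0, 0, 0], 0],
  [0, [0, 0, 0], 0],
])

```text
time: 16.18
position: [0.4305, -0.2161, 0.0513]
orientation: [-0.469, 0.53, -0.529, 0.468]
ft_force: [-1.8, -1.4, -8.6]
gripper_width: 0.268
```

step_arm([
  [0, [-0.006, 0, 0], 0],
  [0, [-0.01, 0, 0], 0],
  [0, [-0.01, 0, 0], 0],
  [0, [-0.01, 0, 0], 0],
  [0, [-0.009, 0, 0], 0],
  [0, [-0.005, 0, 0], 0],
  [0, [0, 0, 0], 0],
  [0, [0, 0, 0], 0],
])

```text
time: 17.18
position: [0.4368, -0.1656, 0.0514]
orientation: [-0.469, 0.53, -0.529, 0.469]
ft_force: [-4.2, 3.3, -8.6]
gripper_width: 0.268
```

step_arm([
  [0, [0, 0.005, 0], 0],
  [0, [0, 0.005, 0], 0],
  [0, [0, 0.003, 0], 0],
  [0, [0, 0, 0], 0],
  [0.6, [0, 0, 0], 0],
  [0.6, [0, 0, 0], 0],
  [0.6, [0, 0, 0], 0],
  [0.6, [0, -0.02, 0], 0],
  [0.6, [0, -0.05, 0], 0],
  [0.6, [0, -0.06, 0], 0],
  [1, [-0.02, -0.03, 0.04], 0],
  [1, [0, 0, 0], 0],
])

```text
time: 18.68
position: [0.4845, -0.1508, 0.2019]
orientation: [0.467, -0.526, 0.531, -0.472]
ft_force: [-0.3, -0.2, -1.1]
gripper_width: 0.988
```

```bash
python3 - <<'E'
from h import *
st(); im,p=snap('wrist','w8.png'); print(repr(np.array(p['T']).round(5).tolist()))
R_=(im[...,0]>120)&(im[...,1]<60)&(im[...,2]<60); n,l,s,c=cv2.connectedComponentsWithStats(R_.astype(np.uint8)); print(s[1:][s[1:,4]>30])
for e in trace('knob_grip','wrist')[:1]: print(np.round(e['uv']),ray2z(p,e['uv'],.073).round(4))
E
```

```text
t 18.68 p [ 0.4845 -0.1508  0.2019] f [-0.3 -0.2 -1.1] g 0.988
toolx [-0.118 -0.993 -0.   ] y [ 0.009 -0.001 -1.   ] z [ 0.993 -0.118  0.009]
[[0.99276, 0.11681, 0.02805, 0.48884], [-0.12006, 0.95661, 0.26548, -0.08493], [0.00418, -0.26693, 0.96371, 0.36299], [0.0, 0.0, 0.0, 1.0]]
[[201 141   6   7  33]
 [202 183  23  28 490]
 [421 376  36   8 217]]
[213. 196.] [[ 0.4312 -0.1675  0.073 ]]
```

View pics/w8.png

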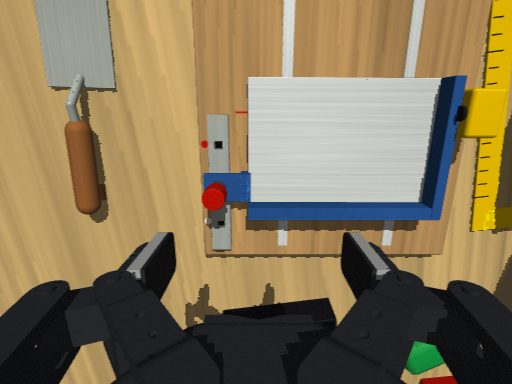

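The sled now sits at the green hole: the red-dot and start holes are both open. I'm taking a settled view over the nest to measure its corner.

step_arm([
  [1, [-0.01, -0.02, 0.05], 0],
  [1, [0, -0.02, 0.04], 0],
  [1, [0, 0, 0], 0],
  [1, [0, 0, 0], 0],
  [1, [0, 0, 0], 0],
  [1, [0, 0, 0], 0],
  [1, [0, 0, 0], 0],
])

```text
time: 19.65
position: [0.5694, -0.1528, 0.2386]
orientation: [-0.468, 0.53, -0.53, 0.469]
ft_force: [0.7, -0.3, 0.3]
gripper_width: 1.0
```

```bash
cat >> h.py <<'E'
def plate(im,p,z=.031):
    hsv=cv2.cvtColor(im,cv2.COLOR_RGB2HSV)
    m=((hsv[...,1]<40)&(hsv[...,2]>130)).astype(np.uint8)
    m=cv2.morphologyEx(m,cv2.MORPH_OPEN,np.ones((15,15)))
    n,l,s,c=cv2.connectedComponentsWithStats(m); k=1+np.argmax(s[1:,4]); return (l==k)
E
python3 - <<'E'
from h import *
st(); im,p=snap('wrist','w9.png')
m=plate(im,p); r=rect(p,m,.031); print(np.round(r,2))
cs,_=cv2.findContours(m.astype(np.uint8),0,2); q=cv2.approxPolyDP(max(cs,key=cv2.contourArea),4,True)[:,0]; print(q.tolist(), ray2z(p,q,.031).round(4)[:,:2].tolist())
im,p=snap('top','t9.png'); m=plate(im,p); print(np.round(rect(p,m,.031),2))
for e in trace('knob_grip','top')[:1]: print('knob',e['uv'],ray2z(p,e['uv'],.08).round(4))
for n in ['slip_red','slip_grey','slip_cream','slip_tan']:
    for e in trace(n,'top')[:1]: print(n,round(e['confidence'],2),np.round(rect(p,e['region'],.02),1))
E
```

```text
t 19.65 p [ 0.5694 -0.1528  0.2386] f [ 0.7 -0.3  0.3] g 1.0
toolx [-0.122 -0.993 -0.   ] y [-0.  0. -1.] z [ 0.993 -0.122 -0.   ]
[ 584.04 -132.34  213.56  142.78   -7.03]
[[183, 88], [191, 198], [343, 198], [351, 88]] [[0.4889, -0.0487], [0.4724, -0.1905], [0.6796, -0.2161], [0.6956, -0.0742]]
[169.11 533.11 176.54 150.09 -87.84]
knob [275.7, 183.1] [[ 0.6027 -0.1005  0.08  ]]
slip_red 0.97 [571.3 215.7 117.8  53.2   5.2]
slip_grey 0.91 [428.  240.8 116.4  49.1   5. ]
slip_cream 0.73 [590.7 -63.4 338.9 225.6  -9.1]
slip_tan 0.64 [571.1 380.  116.6  51.9  -0.6]
```

View pics/w9.png

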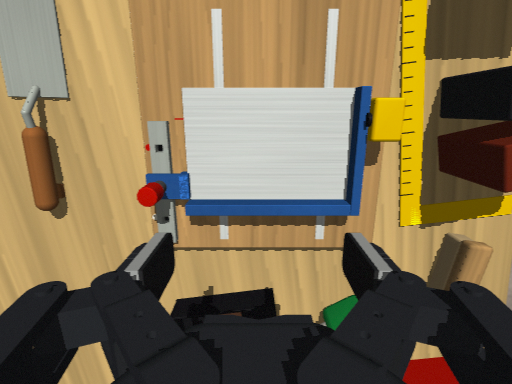

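Nest corner is measured at about (0.682, -0.2175) at green, yaw -7.0°. Now the slips, red first.

```bash
cat >> h.py <<'E'
X=np.array([.9925,-.1224]);Y=np.array([.1224,.9925]);C=np.array([.6819,-.2175])
def nest(x,y): return C+x*X+y*Y
def look(name,fn,z=.02):
    o=st(); im,p=snap('wrist',fn)
    for e in trace(name,'wrist')[:2]:
        print(name,round(e['confidence'],2),np.round(e['uv']),np.round(rect(p,e['region'],z),1))
E
python3 - <<'E'
from h import *
plan([.572,.218,.15],5)
E
```

```text
yaw -97.0 n 11
[[1.0,[-0.0335,0.0081,-0.0039],np.float64(-9.27)],[1.0,[-0.0337,0.0081,0.0015],np.float64(-9.27)],[1.0,[-0.033,0.0081,0.0069],np.float64(-9.27)],[1.0,[-0.0314,0.0081,0.0122],np.float64(-9.27)],[1.0,[-0.0291,0.0081,0.0171],np.float64(-9.27)],[1.0,[-0.0259,0.0081,0.0215],np.float64(-9.27)],[1.0,[-0.0221,0.0081,0.0254],np.float64(-9.27)],[1.0,[-0.0177,0.0081,0.0287],np.float64(-9.27)],[1.0,[-0.0129,0.0081,0.0311],np.float64(-9.27)],[1.0,[-0.0077,0.0081,0.0328],np.float64(-9.27)],[1.0,[-0.0023,0.0081,0.0336],np.float64(-9.27)]]
```

step_arm([
  [1, [-0.0335, 0.008, -0.004], -9.3],
  [1, [-0.0335, 0.008, 0.0015], -9.3],
  [1, [-0.033, 0.008, 0.007], -9.3],
  [1, [-0.0315, 0.008, 0.012], -9.3],
  [1, [-0.029, 0.008, 0.017], -9.3],
  [1, [-0.026, 0.008, 0.0215], -9.3],
  [1, [-0.022, 0.008, 0.0255], -9.3],
  [1, [-0.018, 0.008, 0.0285], -9.3],
  [1, [-0.013, 0.008, 0.031], -9.2],
  [1, [-0.008, 0.008, 0.033], -9.2],
  [1, [-0.002, 0.008, 0.0335], -9.2],
  [1, [0, 0, 0], 0],
])

```text
time: 21.5
position: [0.5697, 0.2213, 0.1498]
orientation: [-0.706, -0.032, 0.033, 0.707]
ft_force: [-0.1, -0.4, 0.1]
gripper_width: 1.001
```

step_arm([
  [1, [0, 0, 0], 0],
  [1, [0, 0, 0], 0],
])

```text
time: 21.75
position: [0.5713, 0.2161, 0.151]
orientation: [0.707, 0.03, -0.03, -0.706]
ft_force: [0.2, 0.0, 1.2]
gripper_width: 0.998
```

```bash
python3 - <<'E'
from h import *
look('slip_red','w10.png')
for n in ['slip_grey','slip_cream','slip_tan']:
    p=imaging.camera_params('wrist')
    for e in trace(n,'wrist')[:1]: print(n,round(e['confidence'],2),np.round(e['uv']),np.round(rect(p,e['region'],.02),1))
E
```

```text
t 21.75 p [0.5713 0.2161 0.151 ] f [0.2 0.  1.2] g 0.998
toolx [0.996 0.084 0.001] y [ 0.001 -0.001 -1.   ] z [-0.084  0.996 -0.001]
slip_red 0.94 [252. 168.] [569.9 214.2 116.2  45.1   5.9]
slip_grey 0.93 [298.  45.] [444.9 243.1  81.3  47.2   4.9]
slip_cream 0.86 [414.  52.] [441.4 357.3 103.1  53.   -4.2]
slip_tan 0.81 [409. 187.] [569.6 378.  116.   55.3  -1.8]
```

View pics/w10.png

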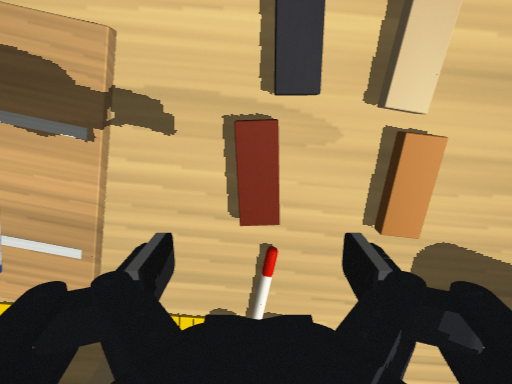

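Red slip at (256,172), others at (298,45), (414,52), (409,187); marker beyond at (265,280). Now the descent.

step_arm([
  [0.85, [-0.0015, 0.05, -0.002], -1],
  [0.85, [0, 0.05, 0], 0],
  [0.85, [0, 0.04, 0], 0],
  [0.85, [0, 0.015, 0], 0],
  [0.85, [0, 0.006, 0], 0],
  [0.85, [0, 0.004, 0], 0],
  [0.85, [0, 0, 0], 0],
  [0.85, [0, 0, 0], 0],
], newtons=50)

```text
time: 23.0
position: [0.5701, 0.2159, -0.0133]
orientation: [-0.706, -0.038, 0.036, 0.706]
ft_force: [0.5, 0.0, 0.2]
gripper_width: 0.848
```

step_arm([
  [0, [0, 0, 0], 0],
  [0, [0, 0, 0], 0],
  [0, [0, 0, 0], 0],
  [0, [0, 0, 0], 0],
  [0, [0, 0, 0], 0],
])

```text
time: 23.62
position: [0.5699, 0.2158, -0.0136]
orientation: [-0.706, -0.037, 0.037, 0.706]
ft_force: [-1.2, -0.4, 4.9]
gripper_width: 0.515
```

step_arm([
  [0, [0, -0.03, 0], 0],
  [0, [0, -0.05, 0], 0],
  [0, [0, -0.05, 0], 0],
  [0, [0, 0, 0], 0],
])

```text
time: 24.12
position: [0.5721, 0.2167, 0.1196]
orientation: [-0.705, -0.04, 0.034, 0.707]
ft_force: [-0.2, 0.7, -2.4]
gripper_width: 0.513
```

```bash
python3 - <<'E'
from h import *
st()
for k in range(4):
  print(k+1, nest(-22.5e-3-.045*k,.0575).round(4), nest(-.0465-.045*k,.0625).round(4))
t=nest(-.0465,.0625); plan([t[0],t[1],.12],-97.0,g=0)
E
```

```text
t 24.12 p [0.5721 0.2167 0.1196] f [-0.2  0.7 -2.4] g 0.513
toolx [0.995 0.104 0.008] y [ 0.007  0.004 -1.   ] z [-0.104  0.995  0.003]
1 [ 0.6666 -0.1577] [ 0.6434 -0.1498]
2 [ 0.6219 -0.1522] [ 0.5987 -0.1443]
3 [ 0.5773 -0.1467] [ 0.5541 -0.1388]
4 [ 0.5326 -0.1412] [ 0.5094 -0.1333]
yaw 5.99 n 11
[[0,[0.003,-0.0,-0.0338],np.float64(9.36)],[0,[0.0084,-0.0,-0.0329],np.float64(9.36)],[0,[0.0137,-0.0,-0.0311],np.float64(9.36)],[0,[0.0185,-0.0,-0.0284],np.float64(9.36)],[0,[0.0229,-0.0,-0.025],np.float64(9.36)],[0,[0.0267,-0.0,-0.021],np.float64(9.36)],[0,[0.0297,-0.0,-0.0164],np.float64(9.36)],[0,[0.032,-0.0,-0.0113],np.float64(9.36)],[0,[0.0334,-0.0,-0.0059],np.float64(9.36)],[0,[0.0339,-0.0,-0.0004],np.float64(9.36)],[0,[0.0336,-0.0,0.0051],np.float64(9.36)]]
```

step_arm([
  [0, [0.003, 0, -0.034], 9.4],
  [0, [0.0085, 0, -0.033], 9.4],
  [0, [0.0135, 0, -0.031], 9.4],
  [0, [0.0185, 0, -0.0285], 9.4],
  [0, [0.023, 0, -0.025], 9.4],
  [0, [0.0265, 0, -0.021], 9.4],
  [0, [0.0295, 0, -0.0165], 9.3],
  [0, [0.032, 0, -0.0115], 9.3],
  [0, [0.0335, 0, -0.006], 9.3],
  [0, [0.034, 0, 0], 9.3],
  [0, [0.0335, 0, 0.005], 9.3],
  [0, [0, 0, 0], 0],
])

```text
time: 25.62
position: [0.6382, -0.1552, 0.1138]
orientation: [-0.469, 0.531, -0.53, 0.466]
ft_force: [0.2, 0.3, -1.0]
gripper_width: 0.515
```

```bash
python3 - <<'E'
from h import *
st()
t=nest(-.0465,.0625); plan([t[0],t[1],.0195],-97.0,g=0,n=4)
E
```

```text
t 25.62 p [ 0.6382 -0.1552  0.1138] f [ 0.2  0.3 -1. ] g 0.515
toolx [-0.126 -0.992  0.003] y [-0.003 -0.003 -1.   ] z [ 0.992 -0.126 -0.003]
yaw -97.23 n 4
[[0,[-0.0015,0.0236,0.0011],np.float64(-0.06)],[0,[-0.0015,0.0236,0.0011],np.float64(-0.06)],[0,[-0.0015,0.0236,0.0011],np.float64(-0.06)],[0,[-0.0015,0.0236,0.0011],np.float64(-0.06)]]
```

step_arm([
  [0, [-0.002, 0.03, 0.002], 0],
  [0, [0, 0.03, 0], 0],
  [0, [0, 0, 0], 0],
  [0, [0, 0, 0], 0],
  [0, [0, 0, 0], 0],
])

```text
time: 26.25
position: [0.643, -0.1496, 0.057]
orientation: [0.469, -0.529, 0.53, -0.47]
ft_force: [-0.9, 0.6, -1.6]
gripper_width: 0.509
```

```bash
python3 - <<'E'
from h import *
st()
t=nest(-.0465,.0625); plan([t[0],t[1],.0195],-97.0,g=0,n=1)
E
```

```text
t 26.25 p [ 0.643  -0.1496  0.057 ] f [-0.9  0.6 -1.6] g 0.509
toolx [-0.12  -0.993 -0.   ] y [ 0.002 -0.    -1.   ] z [ 0.993 -0.12   0.002]
yaw -96.89 n 1
[[0,[0.0002,0.0375,0.0004],np.float64(0.11)]]
```

step_arm([
  [0, [0, 0.02, 0], 0],
  [0, [0, 0.012, 0], 0],
  [0, [0, 0.006, 0], 0],
  [0, [0, 0, 0], 0],
  [0, [0, 0, 0], 0],
])

```text
time: 26.88
position: [0.6421, -0.1497, 0.0175]
orientation: [0.469, -0.529, 0.529, -0.469]
ft_force: [-0.7, -0.2, -1.6]
gripper_width: 0.51
```

step_arm([
  [0.66, [0, 0, 0], 0],
  [0.66, [0, 0, 0], 0],
  [0.66, [0, -0.02, 0], 0],
  [0.66, [0, -0.03, 0], 0],
  [0, [0, -0.03, -0.03], 0],
  [0, [0, 0, -0.03], 0],
  [0, [0, 0, 0], 0],
  [0, [0, 0, 0], 0],
  [0, [0, 0, 0], 0],
])

```text
time: 28.0
position: [0.5836, -0.1422, 0.0979]
orientation: [0.469, -0.529, 0.529, -0.469]
ft_force: [1.0, -0.2, 0.5]
gripper_width: -0.001
```

```bash
cat >> h.py <<'E'
def slips(names,fn,z=.051):
    o=st(); im,p=snap('wrist',fn); res={}
    for n in names:
        for e in trace(n,'wrist')[:1]:
            r=rect(p,e['region'],z); d=np.array(r[:2])/1000-C
            print(n,round(e['confidence'],2),np.round(e['uv']),'nest mm x %.1f y %.1f'%(1000*d@X,1000*d@Y),'size',np.round(r[2:4],1),'yaw-83: %.1f'%(r[4]-82.97))
    d=np.array(o['position'][:2])-C; print('tcp nest mm',round(1000*d@X,1),round(1000*d@Y,1),round(1000*o['position'][2],1))
E
python3 - <<'E'
from h import *
slips(['slip_red'],'w11.png')
E
```

```text
t 28.0 p [ 0.5836 -0.1422  0.0979] f [ 1.  -0.2  0.5] g -0.001
toolx [-0.12  -0.993  0.   ] y [ 0.001 -0.    -1.   ] z [ 0.993 -0.12   0.001]
slip_red 0.6 [330. 191.] nest mm x -49.7 y 61.1 size [115.9  48.9] yaw-83: 1.2
tcp nest mm -106.8 62.7 97.9
```

View pics/w11.png

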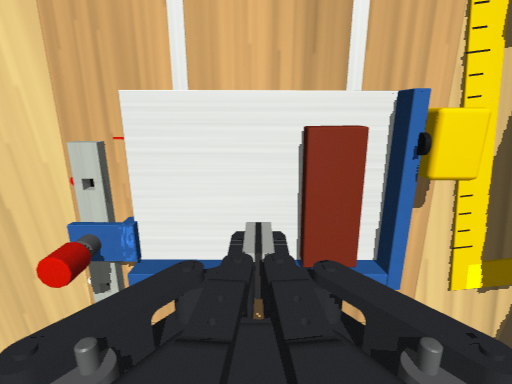

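Red lies flat at (335,195), about 25 mm short of the back fence and about 4 mm off the end fence. I'll descend guarded with shut fingers to calibrate the tip height.

step_arm([
  [0, [0.003, 0.04, 0], 0],
  [0, [0, 0.025, 0], 0],
  [0, [0, 0.008, 0], 0],
  [0, [0, 0, 0], 0],
  [0, [0, 0, 0], 0],
])

```text
time: 28.72
position: [0.5831, -0.1455, 0.0257]
orientation: [0.469, -0.529, 0.53, -0.469]
ft_force: [-0.4, -0.1, 0.4]
gripper_width: 0.001
```

step_arm([
  [0, [0, 0.004, 0], 0],
  [0, [0, 0.002, 0], 0],
  [0, [0, 0, 0], 0],
  [0, [0, 0, 0], 0],
])

```text
time: 29.22
position: [0.5822, -0.1452, 0.0188]
orientation: [0.469, -0.529, 0.529, -0.469]
ft_force: [0.6, 0.5, -0.4]
gripper_width: -0.001
```

step_arm([
  [0, [0, 0.003, 0], 0],
  [0, [0, 0, 0], 0],
  [0, [0, 0, 0], 0],
])

```text
time: 29.6
position: [0.5821, -0.1452, 0.0156]
orientation: [-0.469, 0.529, -0.529, 0.469]
ft_force: [1.0, 0.2, -0.2]
gripper_width: 0.002
```

step_arm([
  [0, [0, 0, 0.012], 0],
  [0, [0, 0, 0.01], 0],
  [0, [0, 0, 0.008], 0],
  [0, [0, 0, 0.006], 0],
  [0, [0, 0, 0.005], 0],
  [0, [0, 0, 0], 0],
  [0, [0, 0, 0], 0],
])

```text
time: 30.48
position: [0.6232, -0.1501, 0.0157]
orientation: [0.469, -0.529, 0.529, -0.469]
ft_force: [0.8, 0.9, -0.4]
gripper_width: 0.003
```

step_arm([
  [0, [0, 0, 0.003], 0],
  [0, [0, 0, 0.003], 0],
  [0, [0, 0, 0], 0],
])

```text
time: 30.85
position: [0.6292, -0.1509, 0.0156]
orientation: [0.469, -0.529, 0.529, -0.469]
ft_force: [-0.8, -0.7, 0.0]
gripper_width: -0.002
```

step_arm([
  [0, [0, 0, 0.002], 0],
  [0, [0, 0, 0.002], 0],
  [0, [0, 0, 0], 0],
])

```text
time: 31.22
position: [0.6313, -0.151, 0.0156]
orientation: [-0.47, 0.53, -0.528, 0.468]
ft_force: [-6.3, 1.6, 4.0]
gripper_width: -0.001
```

```bash
python3 - <<'E'
from h import *
slips(['slip_red'],'w12.png')
E
```

```text
t 31.23 p [ 0.6313 -0.151   0.0156] f [-6.3  1.6  4. ] g -0.001
toolx [-0.12  -0.993 -0.001] y [-0.003  0.001 -1.   ] z [ 0.993 -0.12  -0.004]
slip_red 0.66 [332. 195.] nest mm x -23.4 y 81.8 size [73.8 46.4] yaw-83: 0.1
tcp nest mm -58.4 59.8 15.6
```

View pics/w12.png

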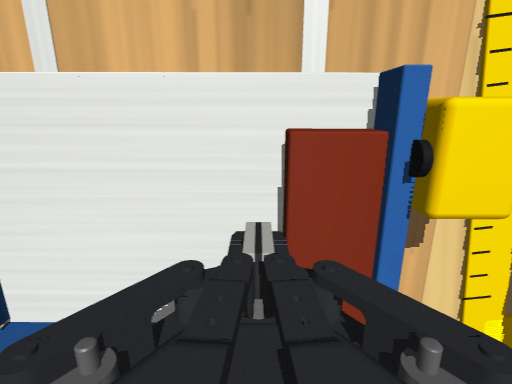

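Red is tight against the back fence (6 N contact). Now the end push.

step_arm([
  [0, [0, 0, -0.006], 0],
  [0, [0, -0.055, 0], 0],
  [0, [-0.05, 0, 0.018], 0],
  [0, [-0.042, 0, 0.017], 0],
  [0, [0, 0, 0], 0],
  [0, [0, 0.035, 0], 0],
  [0, [0, 0.015, 0], 0],
  [0, [0, 0.005, 0], 0],
  [0, [0.01, 0, 0], 0],
  [0, [0.008, 0, 0], 0],
  [0, [0, 0, 0], 0],
  [0, [0, 0, 0], 0],
])

```text
time: 32.83
position: [0.6708, -0.0814, 0.0162]
orientation: [0.469, -0.529, 0.529, -0.469]
ft_force: [0.3, 0.2, 0.2]
gripper_width: -0.003
```

```bash
python3 - <<'E'
from h import *
slips(['slip_red'],'w13.png')
E
```

```text
t 32.83 p [ 0.6708 -0.0814  0.0162] f [0.3 0.2 0.2] g -0.003
toolx [-0.12  -0.993 -0.   ] y [ 0.001  0.    -1.   ] z [ 0.993 -0.12   0.001]
slip_red 0.82 [258. 306.] nest mm x -27.9 y 99.1 size [11.9  4.8] yaw-83: 0.1
tcp nest mm -27.7 133.8 16.2
```

step_arm([
  [0, [0.004, 0, 0], 0],
  [0, [0.002, 0, 0], 0],
  [0, [0.0015, 0, 0], 0],
  [0, [0, 0, 0], 0],
  [0, [0, 0, 0], 0],
])

```text
time: 33.55
position: [0.6696, -0.0886, 0.0156]
orientation: [-0.469, 0.529, -0.529, 0.469]
ft_force: [0.1, 0.8, 0.6]
gripper_width: -0.0
```

step_arm([
  [0, [0.0015, 0, 0], 0],
  [0, [0.0015, 0, 0], 0],
  [0, [0, 0, 0], 0],
])

```text
time: 33.92
position: [0.6694, -0.0902, 0.0157]
orientation: [-0.469, 0.53, -0.528, 0.47]
ft_force: [-0.5, 4.8, 0.9]
gripper_width: 0.003
```

Flush on the end fence too (0.8 → 4.8 N). Next, grey.

step_arm([
  [0, [-0.005, 0, 0], 0],
  [0.8, [0, -0.05, 0], 0],
  [0.8, [0, -0.05, 0], 0],
  [0.8, [0, 0, 0], 0],
])

```text
time: 34.42
position: [0.6727, -0.0896, 0.1205]
orientation: [0.467, -0.527, 0.532, -0.47]
ft_force: [-0.4, -0.3, -0.3]
gripper_width: 0.635
```

```bash
python3 - <<'E'
from h import *
st(); plan([.429,.2425,.13],5,g=.8,n=11)
E
```

```text
t 34.42 p [ 0.6727 -0.0896  0.1205] f [-0.4 -0.3 -0.3] g 0.635
toolx [-0.122 -0.993  0.002] y [ 0.009 -0.003 -1.   ] z [ 0.993 -0.122  0.009]
yaw -96.99 n 11
[[0.8,[-0.0273,-0.0009,-0.0257],np.float64(-9.27)],[0.8,[-0.031,-0.0009,-0.0209],np.float64(-9.27)],[0.8,[-0.034,-0.0009,-0.0157],np.float64(-9.27)],[0.8,[-0.0361,-0.0009,-0.01],np.float64(-9.27)],[0.8,[-0.0372,-0.0009,-0.004],np.float64(-9.27)],[0.8,[-0.0374,-0.0009,0.002],np.float64(-9.27)],[0.8,[-0.0366,-0.0009,0.008],np.float64(-9.27)],[0.8,[-0.0348,-0.0009,0.0138],np.float64(-9.27)],[0.8,[-0.0321,-0.0009,0.0192],np.float64(-9.27)],[0.8,[-0.0286,-0.0009,0.0242],np.float64(-9.27)],[0.8,[-0.0243,-0.0009,0.0285],np.float64(-9.27)]]
```

step_arm([
  [0.8, [-0.0275, -0.001, -0.0255], -9.3],
  [0.8, [-0.031, -0.001, -0.021], -9.3],
  [0.8, [-0.034, -0.001, -0.0155], -9.3],
  [0.8, [-0.036, -0.001, -0.01], -9.3],
  [0.8, [-0.037, -0.001, -0.004], -9.3],
  [0.8, [-0.0375, -0.001, 0.002], -9.3],
  [0.8, [-0.0365, -0.001, 0.008], -9.3],
  [0.8, [-0.035, -0.001, 0.014], -9.3],
  [0.8, [-0.032, -0.001, 0.019], -9.2],
  [0.8, [-0.0285, -0.001, 0.024], -9.2],
  [0.8, [-0.0245, -0.001, 0.0285], -9.2],
  [0.8, [0, 0, 0], 0],
])

```text
time: 35.92
position: [0.4234, 0.2457, 0.1259]
orientation: [0.706, 0.033, -0.034, -0.706]
ft_force: [-0.0, 0.3, -0.2]
gripper_width: 0.802
```

step_arm([
  [0.8, [0, 0, 0], 0],
  [0.8, [0, 0, 0], 0],
])

```text
time: 36.17
position: [0.426, 0.2427, 0.1264]
orientation: [0.707, 0.03, -0.03, -0.706]
ft_force: [-0.3, 0.8, -0.5]
gripper_width: 0.799
```

```bash
cat >> h.py <<'E'
def pick(name,fn,z=.02):
    o=st(); im,p=snap('wrist',fn); P=np.array(o['position']);M=R.from_quat(o['orientation']).as_matrix()
    y0=np.degrees(np.arctan2(M[1,0],M[0,0]))
    for e in trace(name,'wrist')[:1]:
        r=rect(p,e['region'],z); d=np.r_[np.array(r[:2])/1000-P[:2],0]
        print(name,round(e['confidence'],2),np.round(r,1),'tool x %.4f z %.4f turn %.1f'%(d@M[:,0],d@M[:,2],y0-r[4]),'down to -.02: %.4f'%(P[2]+.02))
E
python3 - <<'E'
from h import *
pick('slip_grey','w14.png')
E
```

```text
t 36.17 p [0.426  0.2427 0.1264] f [-0.3  0.8 -0.5] g 0.799
toolx [ 0.996  0.086 -0.   ] y [ 0.    -0.001 -1.   ] z [-0.086  0.996 -0.001]
slip_grey 0.93 [427.7 241.7 115.5  44.9   4.9] tool x 0.0017 z -0.0011 turn -0.0 down to -.02: 0.1464
```

step_arm([
  [0.8, [0.0015, 0.05, -0.001], 0],
  [0.8, [0, 0.05, 0], 0],
  [0.8, [0, 0.03, 0], 0],
  [0.8, [0, 0.01, 0], 0],
  [0.8, [0, 0.006, 0], 0],
  [0.8, [0, 0, 0], 0],
  [0.8, [0, 0, 0], 0],
  [0, [0, 0, 0], 0],
  [0, [0, 0, 0], 0],
  [0, [0, 0, 0], 0],
  [0, [0, 0, 0], 0],
])

```text
time: 37.65
position: [0.4273, 0.2436, -0.0184]
orientation: [-0.706, -0.032, 0.031, 0.707]
ft_force: [-1.9, -0.3, 5.9]
gripper_width: 0.516
```

step_arm([
  [0, [0, -0.03, 0], 0],
  [0, [0, -0.05, 0], 0],
  [0, [0, -0.06, 0], 0],
  [0, [0, 0, 0], 0],
  [0, [0, 0, 0], 0],
])

```text
time: 38.28
position: [0.4259, 0.2429, 0.1202]
orientation: [0.707, 0.031, -0.032, -0.706]
ft_force: [-0.9, -0.1, -3.4]
gripper_width: 0.514
```

```bash
python3 - <<'E'
from h import *
st(); t=nest(-.0915,.0625); plan([t[0],t[1],.12],-97.0,g=0,n=11)
E
```

```text
t 38.27 p [0.4259 0.2429 0.1202] f [-0.9 -0.1 -3.4] g 0.514
toolx [ 0.996  0.089 -0.001] y [-0.001 -0.001 -1.   ] z [-0.089  0.996 -0.   ]
yaw 5.1 n 11
[[0,[0.0125,0.0,-0.0365],np.float64(9.28)],[0,[0.0182,0.0,-0.034],np.float64(9.28)],[0,[0.0235,0.0,-0.0306],np.float64(9.28)],[0,[0.0281,0.0,-0.0264],np.float64(9.28)],[0,[0.032,0.0,-0.0215],np.float64(9.28)],[0,[0.035,0.0,-0.0161],np.float64(9.28)],[0,[0.0372,0.0,-0.0102],np.float64(9.28)],[0,[0.0383,0.0,-0.0041],np.float64(9.28)],[0,[0.0385,0.0,0.0022],np.float64(9.28)],[0,[0.0376,0.0,0.0083],np.float64(9.28)],[0,[0.0358,0.0,0.0143],np.float64(9.28)]]
```

step_arm([
  [0, [0.0125, 0, -0.0365], 9.3],
  [0, [0.018, 0, -0.034], 9.3],
  [0, [0.0235, 0, -0.0305], 9.3],
  [0, [0.028, 0, -0.0265], 9.3],
  [0, [0.032, 0, -0.0215], 9.3],
  [0, [0.035, 0, -0.016], 9.3],
  [0, [0.037, 0, -0.01], 9.3],
  [0, [0.0385, 0, -0.004], 9.3],
  [0, [0.0385, 0, 0.002], 9.2],
  [0, [0.0375, 0, 0.0085], 9.2],
  [0, [0.036, 0, 0.0145], 9.2],
  [0, [0, 0, 0], 0],
])

```text
time: 39.78
position: [0.598, -0.1478, 0.1182]
orientation: [-0.469, 0.531, -0.53, 0.466]
ft_force: [0.3, -0.3, -1.5]
gripper_width: 0.514
```

step_arm([
  [0, [0, 0.03, 0], 0],
  [0, [0, 0.03, 0], 0],
  [0, [0, 0, 0], 0],
  [0, [0, 0, 0], 0],
  [0, [0, 0, 0], 0],
])

```text
time: 40.4
position: [0.6, -0.1441, 0.0618]
orientation: [0.469, -0.529, 0.53, -0.47]
ft_force: [-0.2, 0.2, -2.3]
gripper_width: 0.517
```

```bash
python3 - <<'E'
from h import *
st(); t=nest(-.0915,.0625); plan([t[0],t[1],.0135],-97.0,g=0,n=1)
E
```

```text
t 40.4 p [ 0.6    -0.1441  0.0618] f [-0.2  0.2 -2.3] g 0.517
toolx [-0.12  -0.993 -0.   ] y [ 0.002 -0.    -1.   ] z [ 0.993 -0.12   0.002]
yaw -96.88 n 1
[[0,[0.0004,0.0483,-0.0013],np.float64(0.12)]]
```

step_arm([
  [0, [0, 0.03, -0.001], 0],
  [0, [0, 0.013, 0], 0],
  [0, [0, 0.004, 0], 0],
  [0, [0, 0, 0], 0],
  [0.66, [0, 0, 0], 0],
  [0.66, [0, 0, 0], 0],
  [0.66, [0, -0.02, 0], 0],
  [0.66, [0, -0.03, 0], 0],
  [0, [0, -0.03, -0.025], 0],
  [0, [0, 0, -0.03], 0],
  [0, [0, 0, 0], 0],
  [0, [0, 0, 0], 0],
])

```text
time: 41.9
position: [0.5448, -0.1373, 0.0948]
orientation: [0.468, -0.529, 0.53, -0.47]
ft_force: [-0.4, -0.5, 0.0]
gripper_width: -0.003
```

step_arm([
  [0, [0, 0, 0], 0],
  [0, [0, 0, 0], 0],
])

```text
time: 42.15
position: [0.5442, -0.1374, 0.0935]
orientation: [0.469, -0.529, 0.529, -0.469]
ft_force: [-0.2, -0.1, -0.3]
gripper_width: -0.0
```

```bash
python3 - <<'E'
from h import *
slips(['slip_grey','slip_red'],'w15.png')
E
```

```text
t 42.15 p [ 0.5442 -0.1374  0.0935] f [-0.2 -0.1 -0.3] g -0.0
toolx [-0.12  -0.993  0.   ] y [-0. -0. -1.] z [ 0.993 -0.12  -0.   ]
slip_grey 0.84 [328. 193.] nest mm x -93.4 y 62.3 size [114.3  47.5] yaw-83: 0.1
slip_red 0.65 [410. 202.] nest mm x -27.2 y 56.0 size [116.2  53.8] yaw-83: -0.2
tcp nest mm -146.5 62.7 93.5
```

step_arm([
  [0, [0.004, 0.04, 0], 0],
  [0, [0, 0.025, 0], 0],
  [0, [0, 0.01, 0], 0],
  [0, [0, 0.003, 0], 0],
  [0, [0, 0, 0], 0],
  [0, [0, 0, 0.012], 0],
  [0, [0, 0, 0.01], 0],
  [0, [0, 0, 0.008], 0],
  [0, [0, 0, 0.006], 0],
  [0, [0, 0, 0.004], 0],
  [0, [0, 0, 0.002], 0],
  [0, [0, 0, 0], 0],
])

```text
time: 43.8
position: [0.5851, -0.1463, 0.0156]
orientation: [0.469, -0.529, 0.529, -0.469]
ft_force: [-0.3, 0.8, 0.0]
gripper_width: 0.003
```

step_arm([
  [0, [0, 0, 0.002], 0],
  [0, [0, 0, 0], 0],
  [0, [0, 0, 0], 0],
])

```text
time: 44.18
position: [0.5864, -0.1463, 0.0156]
orientation: [-0.469, 0.53, -0.529, 0.469]
ft_force: [-4.0, 1.4, 2.2]
gripper_width: 0.002
```

step_arm([
  [0, [0, 0, 0.0015], 0],
  [0, [0, 0, 0], 0],
  [0, [0, 0, -0.009], 0],
  [0, [0, -0.055, 0], 0],
  [0, [-0.05, 0, 0.023], 0],
  [0, [-0.042, 0, 0.022], 0],
  [0, [0, 0, 0], 0],
  [0, [0, 0.035, 0], 0],
  [0, [0, 0.015, 0], 0],
  [0, [0, 0.005, 0], 0],
  [0, [0, 0, 0], 0],
])

```text
time: 45.55
position: [0.6354, -0.0603, 0.016]
orientation: [0.469, -0.529, 0.53, -0.469]
ft_force: [0.6, 0.1, -0.3]
gripper_width: 0.001
```

step_arm([
  [0, [0.01, 0, 0], 0],
  [0, [0.008, 0, 0], 0],
  [0, [0.005, 0, 0], 0],
  [0, [0.002, 0, 0], 0],
  [0, [0, 0, 0], 0],
  [0, [0, 0, 0], 0],
])

```text
time: 46.3
position: [0.6323, -0.0843, 0.0156]
orientation: [0.469, -0.529, 0.529, -0.469]
ft_force: [0.7, 2.1, 0.7]
gripper_width: 0.001
```

```bash
python3 - <<'E'
from h import *
st(); slips([],'w16.png')
E
```

```text
t 46.3 p [ 0.6323 -0.0843  0.0156] f [0.7 2.1 0.7] g 0.001
toolx [-0.12  -0.993 -0.   ] y [ 0. -0. -1.] z [ 0.993 -0.12   0.   ]
t 46.3 p [ 0.6323 -0.0843  0.0156] f [0.7 2.1 0.7] g 0.001
toolx [-0.12  -0.993 -0.   ] y [ 0. -0. -1.] z [ 0.993 -0.12   0.   ]
tcp nest mm -65.5 126.1 15.6
```

step_arm([
  [0, [0.0015, 0, 0], 0],
  [0, [0.0015, 0, 0], 0],
  [0, [0, 0, 0], 0],
  [0, [0, 0, 0], 0],
])

```text
time: 46.85
position: [0.632, -0.0855, 0.0156]
orientation: [-0.469, 0.53, -0.528, 0.47]
ft_force: [0.5, 5.1, 2.1]
gripper_width: 0.002
```

step_arm([
  [0, [-0.006, 0, 0], 0],
  [0.8, [0, -0.05, 0], 0],
  [0.8, [0, -0.05, 0], 0],
  [0.8, [0, 0, 0], 0],
  [0.8, [0, 0, 0], 0],
])

```text
time: 47.48
position: [0.6317, -0.0819, 0.1151]
orientation: [-0.469, 0.529, -0.529, 0.468]
ft_force: [-0.3, 0.1, -0.2]
gripper_width: 0.803
```

```bash
python3 - <<'E'
from h import *
plan([.437,.36,.14],-4,g=.8,n=11)
E
```

```text
yaw -96.93 n 11
[[0.8,[-0.0377,-0.0023,-0.0224],np.float64(-8.45)],[0.8,[-0.0406,-0.0023,-0.0166],np.float64(-8.45)],[0.8,[-0.0426,-0.0023,-0.0105],np.float64(-8.45)],[0.8,[-0.0437,-0.0023,-0.0041],np.float64(-8.45)],[0.8,[-0.0438,-0.0023,0.0024],np.float64(-8.45)],[0.8,[-0.043,-0.0023,0.0088],np.float64(-8.45)],[0.8,[-0.0413,-0.0023,0.015],np.float64(-8.45)],[0.8,[-0.0386,-0.0023,0.0209],np.float64(-8.45)],[0.8,[-0.0351,-0.0023,0.0263],np.float64(-8.45)],[0.8,[-0.0309,-0.0023,0.0312],np.float64(-8.45)],[0.8,[-0.0259,-0.0023,0.0354],np.float64(-8.45)]]
```

Grey seated (5 N). Next, cream.

step_arm([
  [0.8, [-0.0375, -0.002, -0.0225], -8.5],
  [0.8, [-0.0405, -0.002, -0.0165], -8.5],
  [0.8, [-0.0425, -0.002, -0.0105], -8.5],
  [0.8, [-0.0435, -0.002, -0.004], -8.5],
  [0.8, [-0.044, -0.002, 0.0025], -8.5],
  [0.8, [-0.043, -0.002, 0.009], -8.4],
  [0.8, [-0.0415, -0.002, 0.015], -8.4],
  [0.8, [-0.0385, -0.002, 0.021], -8.4],
  [0.8, [-0.035, -0.002, 0.0265], -8.4],
  [0.8, [-0.031, -0.002, 0.031], -8.4],
  [0.8, [-0.026, -0.002, 0.0355], -8.4],
  [0.8, [0, 0, 0], 0],
])

```text
time: 48.98
position: [0.4338, 0.363, 0.1359]
orientation: [0.707, -0.023, 0.021, -0.707]
ft_force: [-0.3, -0.5, 0.1]
gripper_width: 0.799
```

step_arm([
  [0.8, [0, 0, 0], 0],
  [0.8, [0, 0, 0], 0],
])

```text
time: 49.22
position: [0.4375, 0.3579, 0.1369]
orientation: [0.707, -0.026, 0.025, -0.706]
ft_force: [-0.7, 0.3, -0.8]
gripper_width: 0.797
```

```bash
python3 - <<'E'
from h import *
pick('slip_cream','w17.png')
E
```

```text
t 49.23 p [0.4375 0.3579 0.1369] f [-0.7  0.3 -0.8] g 0.797
toolx [ 0.997 -0.073 -0.001] y [-0.001 -0.002 -1.   ] z [ 0.073  0.997 -0.002]
slip_cream 0.67 [434.3 360.9 115.4  45.3  -4.4] tool x -0.0035 z 0.0027 turn 0.2 down to -.02: 0.1569
```

step_arm([
  [0.8, [-0.0035, 0.05, 0.0025], 0.2],
  [0.8, [0, 0.05, 0], 0],
  [0.8, [0, 0.04, 0], 0],
  [0.8, [0, 0.01, 0], 0],
  [0.8, [0, 0.006, 0], 0],
  [0.8, [0, 0, 0], 0],
  [0.8, [0, 0, 0], 0],
  [0, [0, 0, 0], 0],
  [0, [0, 0, 0], 0],
  [0, [0, 0, 0], 0],
  [0, [0, 0, 0], 0],
])

```text
time: 50.7
position: [0.4342, 0.3628, -0.0172]
orientation: [-0.706, 0.026, -0.026, 0.707]
ft_force: [0.6, -1.2, 5.3]
gripper_width: 0.517
```

step_arm([
  [0, [0, -0.03, 0], 0],
  [0, [0, -0.05, 0], 0],
  [0, [0, -0.06, 0], 0],
  [0, [0, 0, 0], 0],
  [0, [0, 0, 0], 0],
])

```text
time: 51.32
position: [0.4327, 0.3618, 0.1209]
orientation: [0.707, -0.026, 0.025, -0.706]
ft_force: [0.1, -0.3, -3.2]
gripper_width: 0.511
```

```bash
python3 - <<'E'
from h import *
st(); t=nest(-.1365,.0625); plan([t[0],t[1],.12],-97.0,g=0,n=12)
E
```

```text
t 51.33 p [0.4327 0.3618 0.1209] f [ 0.1 -0.3 -3.2] g 0.511
toolx [ 0.997 -0.073 -0.001] y [-0.001 -0.001 -1.   ] z [ 0.073  0.997 -0.001]
yaw -4.19 n 12
[[0,[0.0131,0.0001,-0.0409],np.float64(7.73)],[0,[0.0185,0.0001,-0.0387],np.float64(7.73)],[0,[0.0236,0.0001,-0.0359],np.float64(7.73)],[0,[0.0282,0.0001,-0.0324],np.float64(7.73)],[0,[0.0323,0.0001,-0.0283],np.float64(7.73)],[0,[0.0358,0.0001,-0.0237],np.float64(7.73)],[0,[0.0387,0.0001,-0.0187],np.float64(7.73)],[0,[0.0408,0.0001,-0.0133],np.float64(7.73)],[0,[0.0422,0.0001,-0.0077],np.float64(7.73)],[0,[0.0429,0.0001,-0.0019],np.float64(7.73)],[0,[0.0427,0.0001,0.0039],np.float64(7.73)],[0,[0.0418,0.0001,0.0096],np.float64(7.73)]]
```

step_arm([
  [0, [0.013, 0, -0.041], 7.7],
  [0, [0.0185, 0, -0.0385], 7.7],
  [0, [0.0235, 0, -0.036], 7.7],
  [0, [0.028, 0, -0.0325], 7.7],
  [0, [0.0325, 0, -0.0285], 7.7],
  [0, [0.036, 0, -0.0235], 7.7],
  [0, [0.0385, 0, -0.0185], 7.7],
  [0, [0.041, 0, -0.0135], 7.7],
  [0, [0.042, 0, -0.0075], 7.7],
  [0, [0.043, 0, -0.002], 7.8],
  [0, [0.0425, 0, 0.004], 7.8],
  [0, [0.042, 0, 0.0095], 7.8],
])

```text
time: 52.82
position: [0.5548, -0.1386, 0.1192]
orientation: [-0.469, 0.531, -0.529, 0.467]
ft_force: [0.8, 0.8, -2.7]
gripper_width: 0.517
```

step_arm([
  [0, [0, 0, 0], 0],
  [0, [0, 0.03, 0], 0],
  [0, [0, 0.03, 0], 0],
  [0, [0, 0, 0], 0],
  [0, [0, 0, 0], 0],
  [0, [0, 0, 0], 0],
])

```text
time: 53.58
position: [0.5571, -0.1379, 0.0627]
orientation: [0.469, -0.529, 0.53, -0.47]
ft_force: [-0.1, 0.0, -2.2]
gripper_width: 0.517
```

```bash
python3 - <<'E'
from h import *
st(); t=nest(-.1365,.0625); plan([t[0],t[1],.0145],-97.0,g=0,n=1)
E
```

```text
t 53.58 p [ 0.5571 -0.1379  0.0627] f [-0.1  0.  -2.2] g 0.517
toolx [-0.12  -0.993 -0.   ] y [ 0.002 -0.    -1.   ] z [ 0.993 -0.12   0.002]
yaw -96.88 n 1
[[0,[0.0012,0.0482,-0.0029],np.float64(0.12)]]
```

step_arm([
  [0, [0.001, 0.03, -0.0025], 0],
  [0, [0, 0.013, 0], 0],
  [0, [0, 0.004, 0], 0],
  [0, [0, 0, 0], 0],
  [0.66, [0, 0, 0], 0],
  [0.66, [0, 0, 0], 0],
  [0.66, [0, -0.02, 0], 0],
  [0.66, [0, -0.03, 0], 0],
  [0, [0, -0.03, -0.025], 0],
  [0, [0, 0, -0.03], 0],
  [0, [0, 0, 0], 0],
  [0, [0, 0, 0], 0],
])

```text
time: 55.08
position: [0.5003, -0.132, 0.0958]
orientation: [0.468, -0.529, 0.53, -0.47]
ft_force: [-0.2, 0.4, -0.1]
gripper_width: -0.003
```

step_arm([
  [0, [0, 0, 0], 0],
  [0, [0, 0, 0], 0],
])

```text
time: 55.32
position: [0.4997, -0.1321, 0.0946]
orientation: [0.469, -0.529, 0.529, -0.469]
ft_force: [0.6, -0.1, -0.2]
gripper_width: -0.001
```

```bash
python3 - <<'E'
from h import *
slips(['slip_cream','slip_grey'],'w18.png')
E
```

```text
t 55.33 p [ 0.4997 -0.1321  0.0946] f [ 0.6 -0.1 -0.2] g -0.001
toolx [-0.12  -0.993  0.   ] y [-0. -0. -1.] z [ 0.993 -0.12   0.   ]
slip_cream 0.68 [326. 192.] nest mm x -138.1 y 62.0 size [115.6  48.4] yaw-83: -0.6
slip_grey 0.89 [414. 197.] nest mm x -71.9 y 56.6 size [115.6  53.6] yaw-83: 0.1
tcp nest mm -191.3 62.5 94.6
```

step_arm([
  [0, [0.004, 0.04, 0], 0],
  [0, [0, 0.025, 0], 0],
  [0, [0, 0.01, 0], 0],
  [0, [0, 0.004, 0], 0],
  [0, [0, 0, 0], 0],
  [0, [0, 0, 0.012], 0],
  [0, [0, 0, 0.01], 0],
  [0, [0, 0, 0.008], 0],
  [0, [0, 0, 0.006], 0],
  [0, [0, 0, 0.004], 0],
  [0, [0, 0, 0.002], 0],
  [0, [0, 0, 0], 0],
])

```text
time: 56.98
position: [0.5407, -0.141, 0.0156]
orientation: [0.469, -0.529, 0.529, -0.469]
ft_force: [-1.4, 0.2, 0.0]
gripper_width: 0.0
```

step_arm([
  [0, [0, 0, 0.002], 0],
  [0, [0, 0, 0.001], 0],
  [0, [0, 0, 0], 0],
])

```text
time: 57.35
position: [0.5414, -0.1409, 0.0155]
orientation: [-0.469, 0.531, -0.528, 0.468]
ft_force: [-5.3, 2.2, 5.6]
gripper_width: -0.002
```

step_arm([
  [0, [0, 0, 0.001], 0],
  [0, [0, 0, 0], 0],
  [0, [0, 0, -0.009], 0],
  [0, [0, -0.055, 0], 0],
  [0, [-0.05, 0, 0.023], 0],
  [0, [-0.042, 0, 0.022], 0],
  [0, [0, 0, 0], 0],
  [0, [0, 0.035, 0], 0],
  [0, [0, 0.015, 0], 0],
  [0, [0, 0.005, 0], 0],
  [0, [0, 0, 0], 0],
])

```text
time: 58.72
position: [0.5913, -0.0551, 0.016]
orientation: [0.469, -0.529, 0.53, -0.469]
ft_force: [-0.2, 0.8, 0.1]
gripper_width: -0.0
```

step_arm([
  [0, [0.01, 0, 0], 0],
  [0, [0.008, 0, 0], 0],
  [0, [0.005, 0, 0], 0],
  [0, [0.003, 0, 0], 0],
  [0, [0.0015, 0, 0], 0],
  [0, [0, 0, 0], 0],
  [0, [0, 0, 0], 0],
])

```text
time: 59.6
position: [0.5885, -0.0802, 0.016]
orientation: [-0.469, 0.529, -0.529, 0.47]
ft_force: [1.0, 5.1, 5.1]
gripper_width: -0.0
```

step_arm([
  [0, [0.0015, 0, 0], 0],
  [0, [0, 0, 0], 0],
  [0, [0, 0, 0], 0],
])

```text
time: 59.98
position: [0.5885, -0.0803, 0.016]
orientation: [-0.469, 0.529, -0.528, 0.471]
ft_force: [1.1, 7.4, 4.9]
gripper_width: -0.001
```

step_arm([
  [0, [-0.006, 0, 0], 0],
  [0.8, [0, -0.05, 0], 0],
  [0.8, [0, -0.05, 0], 0],
  [0.8, [0, 0, 0], 0],
  [0.8, [0, 0, 0], 0],
])

```text
time: 60.6
position: [0.5874, -0.0777, 0.115]
orientation: [-0.469, 0.53, -0.529, 0.468]
ft_force: [-0.1, -0.7, -1.1]
gripper_width: 0.796
```

```bash
python3 - <<'E'
from h import *
plan([.57,.379,.14],-1.8,g=.8,n=11)
E
```

```text
yaw -96.93 n 11
[[0.8,[-0.041,-0.0023,-0.0066],np.float64(-8.65)],[0.8,[-0.0415,-0.0023,-0.0003],np.float64(-8.65)],[0.8,[-0.0411,-0.0023,0.0059],np.float64(-8.65)],[0.8,[-0.0398,-0.0023,0.012],np.float64(-8.65)],[0.8,[-0.0375,-0.0023,0.0179],np.float64(-8.65)],[0.8,[-0.0344,-0.0023,0.0233],np.float64(-8.65)],[0.8,[-0.0305,-0.0023,0.0282],np.float64(-8.65)],[0.8,[-0.0259,-0.0023,0.0325],np.float64(-8.65)],[0.8,[-0.0207,-0.0023,0.036],np.float64(-8.65)],[0.8,[-0.0151,-0.0023,0.0387],np.float64(-8.65)],[0.8,[-0.0091,-0.0023,0.0405],np.float64(-8.65)]]
```

step_arm([
  [0.8, [-0.041, -0.002, -0.0065], -8.7],
  [0.8, [-0.0415, -0.002, -0.0005], -8.7],
  [0.8, [-0.041, -0.002, 0.006], -8.7],
  [0.8, [-0.04, -0.002, 0.012], -8.7],
  [0.8, [-0.0375, -0.002, 0.018], -8.7],
  [0.8, [-0.0345, -0.002, 0.0235], -8.6],
  [0.8, [-0.0305, -0.002, 0.028], -8.6],
  [0.8, [-0.026, -0.002, 0.0325], -8.6],
  [0.8, [-0.0205, -0.002, 0.036], -8.6],
  [0.8, [-0.015, -0.002, 0.0385], -8.6],
  [0.8, [-0.009, -0.002, 0.0405], -8.6],
  [0.8, [0, 0, 0], 0],
])

```text
time: 62.1
position: [0.5673, 0.3833, 0.135]
orientation: [-0.707, 0.01, -0.007, 0.707]
ft_force: [-0.2, -0.1, -0.4]
gripper_width: 0.797
```

step_arm([
  [0.8, [0, 0, 0], 0],
  [0.8, [0, 0, 0], 0],
])

```text
time: 62.35
position: [0.5703, 0.3769, 0.1368]
orientation: [0.708, -0.012, 0.012, -0.706]
ft_force: [-0.4, -0.3, 0.5]
gripper_width: 0.8
```

```bash
python3 - <<'E'
from h import *
pick('slip_tan','w19.png')
E
```

```text
t 62.35 p [0.5703 0.3769 0.1368] f [-0.4 -0.3  0.5] g 0.8
toolx [ 0.999 -0.034 -0.001] y [-0.001 -0.002 -1.   ] z [ 0.034  0.999 -0.002]
slip_tan 0.84 [570.5 381.7 115.   46.   -2. ] tool x 0.0001 z 0.0048 turn 0.1 down to -.02: 0.1568
```

step_arm([
  [0.8, [0, 0.05, 0.004], 0],
  [0.8, [0, 0.05, 0], 0],
  [0.8, [0, 0.04, 0], 0],
  [0.8, [0, 0.01, 0], 0],
  [0.8, [0, 0.006, 0], 0],
  [0.8, [0, 0, 0], 0],
  [0.8, [0, 0, 0], 0],
  [0, [0, 0, 0], 0],
  [0, [0, 0, 0], 0],
  [0, [0, 0, 0], 0],
  [0, [0, 0, 0], 0],
])

```text
time: 63.82
position: [0.5707, 0.3837, -0.0171]
orientation: [-0.707, 0.011, -0.012, 0.707]
ft_force: [-1.0, -1.2, 5.6]
gripper_width: 0.514
```

step_arm([
  [0, [0, -0.03, 0], 0],
  [0, [0, -0.05, 0], 0],
  [0, [0, -0.06, 0], 0],
  [0, [0, 0, 0], 0],
  [0, [0, 0, 0], 0],
])

```text
time: 64.45
position: [0.569, 0.3827, 0.1206]
orientation: [0.707, -0.012, 0.01, -0.707]
ft_force: [0.4, 0.3, -3.5]
gripper_width: 0.506
```

```bash
python3 - <<'E'
from h import *
st(); t=nest(-.1815,.0625); plan([t[0],t[1],.12],-97.0,g=0,n=12)
E
```

```text
t 64.45 p [0.569  0.3827 0.1206] f [ 0.4  0.3 -3.5] g 0.506
toolx [ 1.    -0.031 -0.002] y [-0.002 -0.001 -1.   ] z [ 0.031  1.    -0.001]
yaw -1.79 n 12
[[0,[-0.0036,0.0001,-0.0431],np.float64(7.93)],[0,[0.0024,0.0001,-0.0432],np.float64(7.93)],[0,[0.0083,0.0001,-0.0425],np.float64(7.93)],[0,[0.0141,0.0001,-0.0409],np.float64(7.93)],[0,[0.0196,0.0001,-0.0386],np.float64(7.93)],[0,[0.0247,0.0001,-0.0355],np.float64(7.93)],[0,[0.0294,0.0001,-0.0318],np.float64(7.93)],[0,[0.0335,0.0001,-0.0274],np.float64(7.93)],[0,[0.037,0.0001,-0.0225],np.float64(7.93)],[0,[0.0397,0.0001,-0.0172],np.float64(7.93)],[0,[0.0417,0.0001,-0.0115],np.float64(7.93)],[0,[0.0429,0.0001,-0.0057],np.float64(7.93)]]
```

step_arm([
  [0, [-0.0035, 0, -0.043], 7.9],
  [0, [0.0025, 0, -0.043], 7.9],
  [0, [0.0085, 0, -0.0425], 7.9],
  [0, [0.014, 0, -0.041], 7.9],
  [0, [0.0195, 0, -0.0385], 7.9],
  [0, [0.0245, 0, -0.0355], 7.9],
  [0, [0.0295, 0, -0.032], 7.9],
  [0, [0.0335, 0, -0.0275], 7.9],
  [0, [0.037, 0, -0.0225], 8],
  [0, [0.0395, 0, -0.017], 8],
  [0, [0.0415, 0, -0.0115], 8],
  [0, [0.043, 0, -0.0055], 8],
])

```text
time: 65.95
position: [0.5097, -0.1331, 0.1197]
orientation: [-0.468, 0.532, -0.53, 0.466]
ft_force: [0.5, -0.4, -1.2]
gripper_width: 0.514
```

step_arm([
  [0, [0, 0, 0], 0],
  [0, [0, 0.03, 0], 0],
  [0, [0, 0.03, 0], 0],
  [0, [0, 0, 0], 0],
  [0, [0, 0, 0], 0],
  [0, [0, 0, 0], 0],
])

```text
time: 66.7
position: [0.5125, -0.1323, 0.0626]
orientation: [0.468, -0.529, 0.53, -0.469]
ft_force: [0.7, 0.1, -1.3]
gripper_width: 0.514
```

```bash
python3 - <<'E'
from h import *
st(); t=nest(-.1815,.0625); plan([t[0],t[1],.0145],-97.0,g=0,n=1)
E
```

```text
t 66.7 p [ 0.5125 -0.1323  0.0626] f [ 0.7  0.1 -1.3] g 0.514
toolx [-0.122 -0.993 -0.   ] y [ 0.002 -0.    -1.   ] z [ 0.993 -0.122  0.002]
yaw -96.98 n 1
[[0,[0.0013,0.0481,-0.003],np.float64(0.02)]]
```

step_arm([
  [0, [0.001, 0.03, -0.0025], 0],
  [0, [0, 0.013, 0], 0],
  [0, [0, 0.004, 0], 0],
  [0, [0, 0, 0], 0],
  [0.66, [0, 0, 0], 0],
  [0.66, [0, 0, 0], 0],
  [0.66, [0, -0.02, 0], 0],
  [0.66, [0, -0.03, 0], 0],
  [0, [0, -0.03, -0.025], 0],
  [0, [0, 0, -0.03], 0],
  [0, [0, 0, 0], 0],
  [0, [0, 0, 0], 0],
])

```text
time: 68.2
position: [0.4556, -0.1263, 0.0951]
orientation: [0.468, -0.529, 0.53, -0.469]
ft_force: [0.2, -0.9, 0.2]
gripper_width: 0.001
```

step_arm([
  [0, [0, 0, 0], 0],
  [0, [0, 0, 0], 0],
])

```text
time: 68.45
position: [0.4551, -0.1265, 0.0945]
orientation: [0.469, -0.529, 0.53, -0.468]
ft_force: [0.2, -0.5, -0.1]
gripper_width: 0.002
```

```bash
python3 - <<'E'
from h import *
slips(['slip_tan','slip_cream'],'w20.png')
E
```

```text
t 68.45 p [ 0.4551 -0.1265  0.0945] f [ 0.2 -0.5 -0.1] g 0.002
toolx [-0.122 -0.993  0.   ] y [-0. -0. -1.] z [ 0.993 -0.122 -0.   ]
slip_tan 0.73 [327. 192.] nest mm x -183.2 y 63.1 size [113.7  47.6] yaw-83: 0.0
tcp nest mm -236.2 62.6 94.5
```

View pics/w20.png

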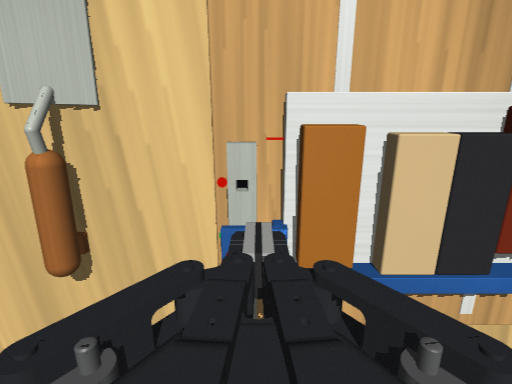

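Cream and grey lie tight together, and tan is flat about 24 mm short. The fingers are clear of the bracket (250,230). Pushing tan home.

step_arm([
  [0, [0, 0.04, 0], 0],
  [0, [0, 0.025, 0], 0],
  [0, [0, 0.01, 0], 0],
  [0, [0, 0.004, 0], 0],
  [0, [0, 0, 0], 0],
  [0, [0, 0, 0.012], 0],
  [0, [0, 0, 0.01], 0],
  [0, [0, 0, 0.008], 0],
  [0, [0, 0, 0.006], 0],
  [0, [0, 0, 0.004], 0],
  [0, [0, 0, 0.002], 0],
  [0, [0, 0, 0], 0],
])

```text
time: 70.1
position: [0.4966, -0.1315, 0.0156]
orientation: [0.468, -0.529, 0.53, -0.469]
ft_force: [-1.3, 0.3, 0.3]
gripper_width: -0.0
```

step_arm([
  [0, [0, 0, 0.002], 0],
  [0, [0, 0, 0.001], 0],
  [0, [0, 0, 0], 0],
])

```text
time: 70.47
position: [0.4972, -0.1315, 0.0155]
orientation: [-0.469, 0.531, -0.528, 0.468]
ft_force: [-6.6, 1.7, 5.6]
gripper_width: 0.001
```

step_arm([
  [0, [0, 0, 0.001], 0],
  [0, [0, 0, 0], 0],
  [0, [0, 0, -0.009], 0],
  [0, [0, -0.055, 0], 0],
  [0, [-0.047, 0, 0.023], 0],
  [0, [-0.041, 0, 0.022], 0],
  [0, [0, 0, 0], 0],
  [0, [0, 0.035, 0], 0],
  [0, [0, 0.015, 0], 0],
  [0, [0, 0.005, 0], 0],
  [0, [0, 0, 0], 0],
])

```text
time: 71.85
position: [0.5469, -0.0496, 0.0159]
orientation: [0.468, -0.53, 0.53, -0.468]
ft_force: [-0.5, 0.2, 0.7]
gripper_width: 0.007
```

step_arm([
  [0, [0.01, 0, 0], 0],
  [0, [0.008, 0, 0], 0],
  [0, [0.005, 0, 0], 0],
  [0, [0.003, 0, 0], 0],
  [0, [0.0015, 0, 0], 0],
  [0, [0, 0, 0], 0],
  [0, [0, 0, 0], 0],
])

```text
time: 72.72
position: [0.5439, -0.0747, 0.0159]
orientation: [-0.468, 0.53, -0.529, 0.469]
ft_force: [0.6, 5.0, 3.9]
gripper_width: -0.002
```

step_arm([
  [0, [0.0015, 0, 0], 0],
  [0, [0, 0, 0], 0],
  [0, [0, 0, 0], 0],
])

```text
time: 73.1
position: [0.5438, -0.0748, 0.0159]
orientation: [-0.468, 0.53, -0.528, 0.47]
ft_force: [0.1, 8.2, 5.2]
gripper_width: -0.001
```

All four pushed home. Looking from above before indexing.

step_arm([
  [0, [-0.006, 0, 0], 0],
  [0, [0, -0.06, 0], 0],
  [1, [0.02, -0.06, 0.02], 0],
  [1, [0.02, -0.06, 0.02], 0],
  [1, [0.02, -0.06, 0.01], 0],
  [1, [0, 0, 0], 0],
  [1, [0, 0, 0], 0],
  [1, [0, 0, 0], 0],
  [1, [0, 0, 0], 0],
])

```text
time: 74.22
position: [0.5833, -0.1338, 0.2459]
orientation: [-0.469, 0.53, -0.529, 0.468]
ft_force: [0.0, -0.2, 0.3]
gripper_width: 1.001
```

```bash
python3 - <<'E'
from h import *
slips(['slip_red','slip_grey','slip_cream','slip_tan'],'w21.png')
p=imaging.camera_params('wrist')
for e in trace('knob_grip','wrist')[:1]: print(np.round(e['uv']), 'home',ray2z(p,e['uv'],.073).round(4))
im=cv2.imread('pics/w21.png'); cv2.imwrite('pics/w21c.png',cv2.resize(im[60:260,100:420],None,fx=2.5,fy=2.5,interpolation=cv2.INTER_CUBIC))
E
```

```text
t 74.22 p [ 0.5833 -0.1338  0.2459] f [ 0.  -0.2  0.3] g 1.001
toolx [-0.121 -0.993  0.   ] y [-0.003  0.    -1.   ] z [ 0.993 -0.121 -0.003]
slip_red 0.86 [321. 157.] nest mm x -22.4 y 76.0 size [116.   47.6] yaw-83: 1.9
slip_grey 0.58 [288. 174.] nest mm x -67.7 y 56.3 size [115.8  46. ] yaw-83: -0.4
slip_cream 0.56 [253. 171.] nest mm x -112.8 y 56.2 size [115.6  44.8] yaw-83: -0.2
slip_tan 0.65 [218. 172.] nest mm x -157.8 y 56.2 size [115.6  45.1] yaw-83: -0.0
tcp nest mm -108.1 71.1 245.9
[144. 213.] home [[ 0.4335 -0.1744  0.073 ]]
```

View pics/w21c.png

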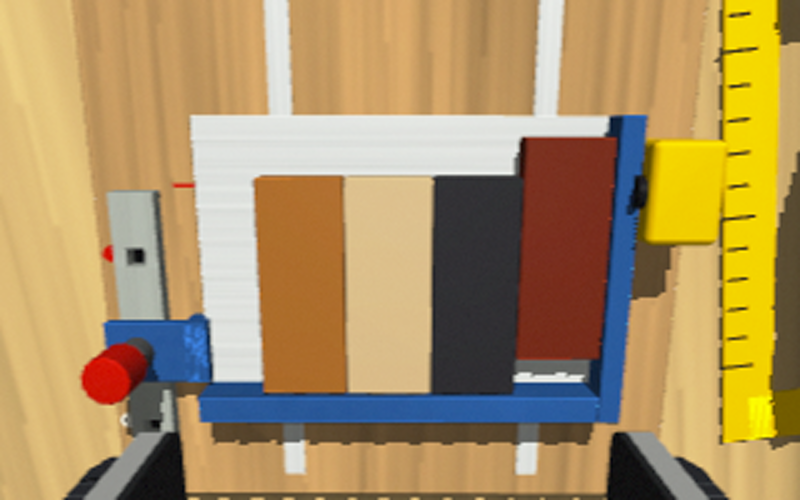

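Red has been knocked about 20 mm along the end direction (the announced disturbance); the other three are flush. I'll push it back.

step_arm([
  [0, [-0.045, 0, 0.041], 0],
  [0, [-0.046, 0, 0.041], 0],
  [0, [0, 0.06, 0], 0],
  [0, [0, 0.06, 0], 0],
  [0, [0, 0.05, 0], 0],
  [0, [0, 0.04, 0], 0],
  [0, [0, 0.015, 0], 0],
  [0, [0, 0.005, 0], 0],
  [0, [0, 0, 0], 0],
  [0, [0, 0, 0], 0],
])

```text
time: 75.78
position: [0.6777, -0.0542, 0.0191]
orientation: [0.468, -0.529, 0.53, -0.469]
ft_force: [-0.5, 0.3, -0.7]
gripper_width: 0.002
```

```bash
python3 - <<'E'
from h import *
o=st(); d=np.array(o['position'][:2])-C; print(d@X,d@Y)
E
```

```text
t 75.78 p [ 0.6777 -0.0542  0.0191] f [-0.5  0.3 -0.7] g 0.002
toolx [-0.122 -0.993 -0.   ] y [ 0.003  0.    -1.   ] z [ 0.993 -0.122  0.003]
-0.0241134410169304 0.16151693415121843
```

step_arm([
  [0, [0.006, 0.003, 0], 0],
  [0, [0.006, 0, 0], 0],
  [0, [0.006, 0, 0], 0],
  [0, [0.006, 0, 0], 0],
  [0, [0.005, 0, 0], 0],
  [0, [0.004, 0, 0], 0],
  [0, [0.003, 0, 0], 0],
  [0, [0, 0, 0], 0],
  [0, [0, 0, 0], 0],
])

```text
time: 76.9
position: [0.672, -0.0902, 0.0142]
orientation: [0.469, -0.529, 0.53, -0.468]
ft_force: [0.4, 1.1, 0.6]
gripper_width: -0.002
```

step_arm([
  [0, [0.002, 0, 0], 0],
  [0, [0.0015, 0, 0], 0],
  [0, [0, 0, 0], 0],
  [0, [0, 0, 0], 0],
])

```text
time: 77.4
position: [0.6719, -0.0905, 0.0142]
orientation: [-0.468, 0.53, -0.528, 0.47]
ft_force: [0.4, 6.2, 1.5]
gripper_width: -0.001
```

step_arm([
  [0, [-0.006, 0, 0], 0],
  [0, [0, -0.06, 0], 0],
  [0.6, [0.02, -0.06, -0.025], 0],
  [0.6, [0.02, -0.06, -0.03], 0],
  [0.6, [0.02, -0.05, -0.03], 0],
  [0.6, [0, 0, 0], 0],
  [0.6, [0, 0, 0], 0],
  [0.6, [0, 0, 0], 0],
  [0.6, [0, 0, 0], 0],
])

```text
time: 78.53
position: [0.5863, -0.1328, 0.2315]
orientation: [-0.47, 0.53, -0.529, 0.468]
ft_force: [0.3, 0.3, -0.4]
gripper_width: 0.601
```

```bash
python3 - <<'E'
from h import *
slips(['slip_red','slip_grey','slip_cream','slip_tan'],'w22.png')
plan([.4368,-.1656,.12],-97,g=.6)
E
```

```text
t 78.53 p [ 0.5863 -0.1328  0.2315] f [ 0.3  0.3 -0.4] g 0.601
toolx [-0.121 -0.993  0.001] y [-0.003 -0.    -1.   ] z [ 0.993 -0.121 -0.003]
slip_red 0.6 [322. 175.] nest mm x -23.4 y 56.2 size [115.5  46.1] yaw-83: 0.1
slip_grey 0.6 [289. 176.] nest mm x -67.9 y 56.1 size [115.5  45.1] yaw-83: 0.1
slip_cream 0.6 [251. 175.] nest mm x -112.9 y 56.1 size [115.6  44.3] yaw-83: -0.3
tcp nest mm -105.3 72.4 231.5
yaw -97.0 n 4
[[0.6,[0.0126,0.0282,-0.0361],np.float64(0.0)],[0.6,[0.0126,0.0282,-0.0361],np.float64(0.0)],[0.6,[0.0126,0.0282,-0.0361],np.float64(0.0)],[0.6,[0.0126,0.0282,-0.0361],np.float64(0.0)]]
```

All flush again. Over to the knob.

step_arm([
  [0.6, [0.0125, 0.028, -0.036], 0],
  [0.6, [0.0125, 0.028, -0.036], 0],
  [0.6, [0.0125, 0.028, -0.036], 0],
  [0.6, [0.0125, 0.028, -0.036], 0],
  [0.6, [0, 0, 0], 0],
  [0.6, [0, 0, 0], 0],
  [0.6, [0, 0, 0], 0],
])

```text
time: 79.65
position: [0.4392, -0.1655, 0.1218]
orientation: [0.468, -0.529, 0.53, -0.469]
ft_force: [0.1, -0.1, 0.3]
gripper_width: 0.603
```

```bash
python3 - <<'E'
from h import *
slips(['slip_tan'],'w23.png')
p=imaging.camera_params('wrist'); im=cv2.cvtColor(cv2.imread('pics/w23.png'),cv2.COLOR_BGR2RGB)
R_=(im[...,0]>120)&(im[...,1]<60)&(im[...,2]<60); n,l,s,c=cv2.connectedComponentsWithStats(R_.astype(np.uint8)); print(s[1:][s[1:,4]>60].tolist(),[ray2z(p,q,.08).round(4) for q in c[1:][s[1:,4]>60]])
plan([.4368,-.1656,.0385],-97,g=.6,n=1)
E
```

```text
t 79.65 p [ 0.4392 -0.1655  0.1218] f [ 0.1 -0.1  0.3] g 0.603
toolx [-0.121 -0.993  0.001] y [ 0.002 -0.001 -1.   ] z [ 0.993 -0.121  0.002]
slip_tan 0.65 [361. 148.] nest mm x -160.8 y 55.9 size [114.2  49.5] yaw-83: -0.2
tcp nest mm -247.2 21.9 121.8
[[239, 185, 32, 39, 982]] [array([[ 0.4359, -0.1676,  0.08  ]])]
yaw -96.94 n 1
[[0.6,[0.0004,0.0831,-0.0019],np.float64(0.06)]]
```

step_arm([
  [0.6, [0.0015, 0.04, -0.0025], 0],
  [0.6, [0, 0.025, 0], 0],
  [0.6, [0, 0.013, 0], 0],
  [0.6, [0, 0.005, 0], 0],
  [0.6, [0, 0, 0], 0],
  [0.6, [0, 0, 0], 0],
  [0, [0, 0, 0], 0],
  [0, [0, 0, 0], 0],
  [0, [0, 0, 0], 0],
  [0, [0, 0, 0], 0],
  [0, [0, 0, 0], 0],
], newtons=80)

```text
time: 81.12
position: [0.4364, -0.1669, 0.039]
orientation: [0.468, -0.529, 0.53, -0.469]
ft_force: [1.9, 0.3, 5.6]
gripper_width: 0.264
```

step_arm([
  [0, [0, -0.005, 0], 0],
  [0, [0, -0.005, 0], 0],
  [0, [0, -0.004, 0], 0],
  [0, [0, 0, 0], 0],
  [0, [0, 0, 0], 0],
])

```text
time: 81.75
position: [0.4364, -0.1669, 0.0521]
orientation: [0.468, -0.528, 0.531, -0.469]
ft_force: [5.1, -0.9, -8.9]
gripper_width: 0.268
```

step_arm([
  [0, [-0.002, 0, 0], 0],
  [0, [-0.004, 0, 0], 0],
  [0, [-0.006, 0, 0], 0],
  [0, [-0.006, 0, 0], 0],
  [0, [-0.006, 0, 0], 0],
  [0, [-0.006, 0, 0], 0],
  [0, [-0.006, 0, 0], 0],
  [0, [-0.005, 0, 0], 0],
  [0, [-0.004, 0, 0], 0],
  [0, [-0.003, 0, 0], 0],
  [0, [-0.002, 0, 0], 0],
  [0, [0, 0, 0], 0],
])

```text
time: 83.25
position: [0.4424, -0.1176, 0.0521]
orientation: [0.468, -0.528, 0.531, -0.469]
ft_force: [6.4, -1.3, -8.8]
gripper_width: 0.268
```

step_arm([
  [0, [0, 0, 0], 0],
  [0, [0, 0.004, 0], 0],
  [0, [0, 0.004, 0], 0],
  [0, [0, 0.004, 0], 0],
  [0, [0, 0.002, 0], 0],
  [0, [0, 0, 0], 0],
])

```text
time: 84.0
position: [0.4425, -0.1173, 0.039]
orientation: [0.468, -0.529, 0.53, -0.469]
ft_force: [2.5, 0.3, 4.7]
gripper_width: 0.267
```

step_arm([
  [0.6, [0, 0, 0], 0],
  [0.6, [0, 0, 0], 0],
  [0.6, [0, 0, 0], 0],
  [0.6, [0, -0.02, 0], 0],
  [0.6, [0, -0.05, 0], 0],
  [0.6, [0, -0.06, 0], 0],
  [0.6, [0, -0.06, 0.05], 0],
  [1, [0, 0, 0.05], 0],
  [1, [-0.04, 0, 0.04], 0],
  [1, [0, 0, 0], 0],
  [1, [0, 0, 0], 0],
  [1, [0, 0, 0], 0],
])

```text
time: 85.5
position: [0.5735, -0.0943, 0.216]
orientation: [-0.468, 0.53, -0.53, 0.468]
ft_force: [-0.4, 0.1, 0.6]
gripper_width: 1.002
```

```bash
python3 - <<'E'
import h; from h import *
h.C=C+.05*Y
slips(['slip_red','slip_grey','slip_cream','slip_tan'],'w24.png')
im=cv2.imread('pics/w24.png'); cv2.imwrite('pics/w24c.png',cv2.resize(im[60:260,60:420],None,fx=2.2,fy=2.2,interpolation=cv2.INTER_CUBIC))
E
```

```text
t 85.5 p [ 0.5735 -0.0943  0.216 ] f [-0.4  0.1  0.6] g 1.002
toolx [-0.124 -0.992 -0.   ] y [-0.001  0.    -1.   ] z [ 0.992 -0.124 -0.001]
slip_red 0.86 [341. 169.] nest mm x -22.8 y 55.6 size [114.9  45.1] yaw-83: 0.1
slip_cream 0.72 [264. 167.] nest mm x -112.8 y 56.5 size [113.5  44.9] yaw-83: -0.0
slip_tan 0.77 [228. 168.] nest mm x -158.3 y 56.6 size [113.6  45.8] yaw-83: -0.4
tcp nest mm -122.7 59.0 216.0
```

View pics/w24c.png

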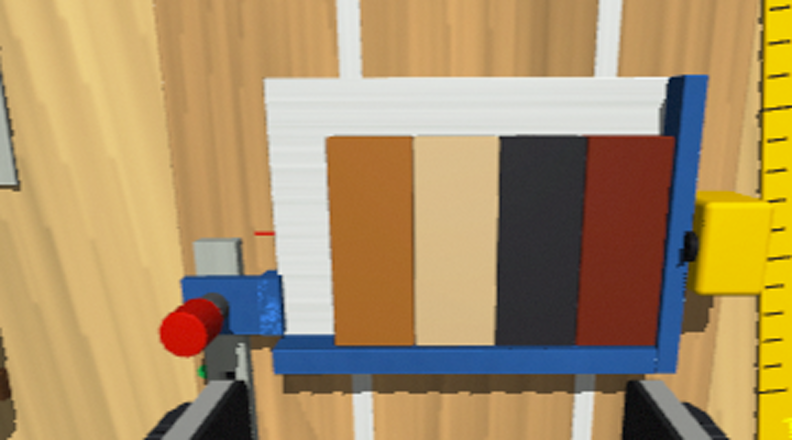

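All four slips are flush and the sled covers the red-dot hole; nothing is being touched. Handing in.

```bash
python3 -c "
from h import *
st(); print(ctrl.hand_in())"
```

```text
t 85.75 p [ 0.5744 -0.0935  0.2163] f [-0.   0.1 -0.3] g 1.0
toolx [-0.123 -0.992 -0.001] y [ 0.     0.001 -1.   ] z [ 0.992 -0.123  0.   ]
the job is handed in; nothing more can be done
None
```

I handed the job in at about 86 s. The offcut is in the scrap tray, and the sled was indexed to the green-dot hole. There I laid all four slips flat in the fence corner (red, grey, cream, tan from the back fence). I then indexed the loaded sled to the red-dot hole and let go of the knob. No verdict was reported.

**Last checks**
- **Slips:** The final wrist picture shows all four tight and square against both fences. Measured centres are within about 1 mm of their places across the slips and about 1–2 mm along them, with angles within 0.4°. The network missed grey in that last look, so grey is confirmed by eye only.
- **Pin:** I judged it home from the grip, not from a direct plunger reading. With the pin in, the knob went down to the same height and force as at the green-dot hole, and the sled moved about 50 mm.
- **Offcut:** I did not re-check it after dropping it in the tray.
- **Marker:** I never went near it and did not measure it again at the end.

**What went wrong on the way**
- **First grasp:** My first try at the offcut closed on air. The fingertips stand roughly 35 mm higher than the tool description says, so I worked from the measured height after that.
- **Red slip:** It was found about 20 mm off the end fence after all four had been seated, and I pushed it back flush before indexing.

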